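# Sort handed engine-mount brackets and latch the wash trays

## Robot

A 6-joint arm with a two-finger parallel gripper is mounted at the origin on the work surface. World frame = base frame: x ahead of the robot, y to its left, z up, the work surface at z = 0. Lengths are in m, angles in rad, forces in N, time in s.
With the tool pointing down it reaches from about 0.225 to 0.875 m from the base axis. Payload 3.4 kg.
Tool frame: the origin (TCP) lies between the finger pads; the fingertips stand 8 mm ahead of it and the grasp point (between the pads) lies 11 mm behind it; z points along the fingers, y is the line along which they close (so a half turn about z gives the same grasp; the last joint's range is limited). The gripper opens to 85 mm and grips with 20 to 120 N. Pads are 22 mm wide; open, the fingers measure 114 mm over their backs; the gripper's body (76 mm by 85 mm) begins 54 mm behind the grasp point. The pads swing forward as they close: fully open they stand 13 mm farther back than shut.
Start: joints at [1.19, 0.276, 1.505, -0, 1.361, -0.121], TCP at [0.148, 0.556, 0.239] pointing down, gripper open.
Joint ranges: [-2.89, 2.89], [-0.75, 2.08], [0.22, 2.7], [-1.18, 4.32], [0.11, 2.71], [-2.7, 2.7]. Speed limits (rad/s): [2.57, 2.57, 3.14, 3.14, 3.14, 3.14].

## Interface

Orientations are given as a unit quaternion [w, x, y, z].
In Python, from rig import manip, optics, finder gives the robot as it stands.
- The arm moves only by the tool servo_tool, never from a script. Its argument "increments" is a list of rows, each a list of 7 numbers: the shift along the tool's x, y, z in cm, then the turn, a rotation vector about the tool's x, y, z in degrees, then the closure, from -1 (fully open) to 1 (shut). In form: [[x, y, z, rx, ry, rz, gripper], ...]. A call has exactly 5 rows; each row shifts and turns the commanded pose from where the row before left it, along the tool's axes as they then stand; what a row does not reach is not made up. A row lasts 1/10 s, in which the tool goes at most 50 mm and 8.59 degrees, less where a joint would pass 70% of its speed; a pose out of reach is approached as far as the arm can. A call is refused whole if a number of a shift passes 5 or a number of a turn 8.59, either way. A call with a gripper value outside its range is refused whole. The fingers move at their own pace and stop on an object; "squeeze" is the grip in N (left out, the last holds). Time passes only in rows, so rows that do not move let the fingers close, or fill a call up. It gives the time, the measured TCP pose, the force, the opening and the grip force at its end, in the units of the state.
- manip.get_state(): the state, without advancing time (a new reading comes with each control period).
- optics.get_image(name): name is "side" or "top" or "wrist"; returns the picture (384x512x3 uint8, red, green, blue); there is no depth.
- optics.get_calibration(name): a dict with "fov_y" (degrees; the focal length in pixels is half the picture's height over the tangent of half this angle, whatever the lens; pixels are square), "cx", "cy" (the principal point, pixels), "world_to_cam" (4x4, takes a point from world to camera coordinates). Camera axes: x right, y down, z forward; pixel columns grow to the right and rows downward; lengths in m; the calibration is good to about 2 mm. The wrist camera is an equidistant fisheye: a pixel r from the principal point sees the ray r / f radians off the axis. A picture is of the moment at which its call begins: read the wrist's pose just before it. get_calibration takes no time and is no camera call; for the wrist camera it gives the pose at the moment of the call.
- manip.sign_off(): hands the job in; it is judged then, once.
Trained networks look in the newest picture that a camera, given by its name, has taken for a name from the list of things; names that differ only in an ending like _2 or _b are one class to them, and where a whole thing is asked for, a point or a joint stands for the part that bears it (a point fixed in the world has none). Each returns a list of dicts, best first, with "p" (0 to 1); they miss things now and then, are a little off and sometimes report something else, mostly with a low value. They report only what shows in the picture. A call takes as long as a camera call. They do not tell look-alikes from the thing itself.
- finder.silhouettes(label, camera): "region" (384x512 bool, what is visible of it) and "box" ([centre column, centre row, width, height] in pixels, round what is visible of it).
- finder.tip_of(label, camera): "at" ([column, row] in pixels: a listed point, or the origin of a listed thing).
The state is a dict: "clock": time; "qpos": joint angles; "qd": joint speeds; "effort": joint torques, N m; "position": TCP position; "ee_rot": TCP orientation; "contact_force": force on the tool from outside, world axes, zero at the start; "moment": the same for the moment, N m; "width": finger opening in m; "gripper_force": force on a finger pad.
Only numpy, scipy, OpenCV 4.12 (cv2) and the standard library are available. Lean on these libraries where they do the work, as an engineer would, in place of code of your own. Each camera call takes 0.05 s, during which the arm holds its last target. There are 200 camera calls.

## Task

Get the loose engine-mount brackets ready for the parts washer: put every left-hand bracket in the blue tray and every right-hand one in the orange tray, lying below the rim, then push both trays fully into the wash rack until each one's spring pawl drops behind its strike plate and holds it. Seen from above with its black bush end pointing away from you, a left-hand bracket has its foot to the left of its upright web, a right-hand one to the right. The number of brackets varies; do not shove the other parts and tools about.

Things in the scene. Friction and masses are not known exactly. Their poses are not given: they have to be found in the camera images.
- rack: Fixed steel wash rack 362x280 mm. Origin: centre of underside; x: the way trays are pushed in, z up. Front half (x -181 to 18 mm): open loading apron 6 mm thick. Rear half: cage, cross bars at 70-76 mm height, pawl tabs to 95; trays slide under. Two bays centred at y +66 and -66 mm, 2 mm play each side. End stop at tray centre x = 83 mm; pawl drops behind the strike plate past 79 mm and blocks return.
- tray_blue: Blue open tray for the left-hand brackets: loose, 0.5 kg, 166 (x) x 118 (y) x 46 mm high, walls and floor 4 mm. Origin: centre of underside; axes as the rack's. Starts pulled out in either bay, centre at rack x -96 to -70 mm, on the 6 mm apron. Push its plain front wall (x -83 mm), 2 to 15 N. A steel strike plate 34 mm wide on the rear wall stands 12 mm above the rim.
- tray_orange: Orange open tray for the right-hand brackets: loose, 0.5 kg, 166 (x) x 118 (y) x 46 mm high, walls and floor 4 mm. Origin: centre of underside; axes as the rack's. Starts pulled out in either bay, centre at rack x -96 to -70 mm, on the 6 mm apron. Push its plain front wall (x -83 mm), 2 to 15 N. A steel strike plate 34 mm wide on the rear wall stands 12 mm above the rim.
- pawl_left_bay (a joint): Red sprung pawl over the rack's +y bay, 75 mm long, nose pointing away from the robot. 0 rad: nose down (at rest, and when latched behind a strike plate); lifted to about 0.12 rad while the strike plate passes under it. About 1 N at the nose.
- pawl_right_bay (a joint): Red sprung pawl over the rack's -y bay, 75 mm long, nose pointing away from the robot. 0 rad: nose down (at rest, and when latched behind a strike plate); lifted to about 0.12 rad while the strike plate passes under it. About 1 N at the nose.
- bracket_l1_centre (a point): Left-hand cast bracket, may be absent; 100 g, 64x32 mm, 40 high, stands on its 8 mm thick foot. Point: mid-thickness of the upright web (8 mm thick, 52 long), midway along it, 20 mm over the underside. x: along the web to the black bush (22 mm across, 19 to 41 mm along x, out 6 mm past the web, off the foot side). z up. Foot reaches 28 mm to +y: left of the web seen with the bush away from you.
- bracket_r1_centre (a point): Right-hand cast bracket, may be absent; 100 g, 64x32 mm, 40 high, stands on its 8 mm thick foot. Point: mid-thickness of the upright web (8 mm thick, 52 long), midway along it, 20 mm over the underside. x: along the web to the black bush (22 mm across, 19 to 41 mm along x, out 6 mm past the web, off the foot side). z up. Foot reaches 28 mm to -y: right of the web seen with the bush away from you.
- bracket_l2_centre (a point): Left-hand cast bracket, may be absent; 100 g, 64x32 mm, 40 high, stands on its 8 mm thick foot. Point: mid-thickness of the upright web (8 mm thick, 52 long), midway along it, 20 mm over the underside. x: along the web to the black bush (22 mm across, 19 to 41 mm along x, out 6 mm past the web, off the foot side). z up. Foot reaches 28 mm to +y: left of the web seen with the bush away from you.
- bracket_r2_centre (a point): Right-hand cast bracket, may be absent; 100 g, 64x32 mm, 40 high, stands on its 8 mm thick foot. Point: mid-thickness of the upright web (8 mm thick, 52 long), midway along it, 20 mm over the underside. x: along the web to the black bush (22 mm across, 19 to 41 mm along x, out 6 mm past the web, off the foot side). z up. Foot reaches 28 mm to -y: right of the web seen with the bush away from you.
- bracket_l3_centre (a point): Left-hand cast bracket, may be absent; 100 g, 64x32 mm, 40 high, stands on its 8 mm thick foot. Point: mid-thickness of the upright web (8 mm thick, 52 long), midway along it, 20 mm over the underside. x: along the web to the black bush (22 mm across, 19 to 41 mm along x, out 6 mm past the web, off the foot side). z up. Foot reaches 28 mm to +y: left of the web seen with the bush away from you.
- bracket_r3_centre (a point): Right-hand cast bracket, may be absent; 100 g, 64x32 mm, 40 high, stands on its 8 mm thick foot. Point: mid-thickness of the upright web (8 mm thick, 52 long), midway along it, 20 mm over the underside. x: along the web to the black bush (22 mm across, 19 to 41 mm along x, out 6 mm past the web, off the foot side). z up. Foot reaches 28 mm to -y: right of the web seen with the bush away from you.
- pulley: Dented aluminium drive pulley, 112 mm across, 34 mm high, bystander. Origin: underside centre.
- ramp_plate: Silver variator ramp plate, 104 mm across, 20 mm high, bystander. Origin: underside centre.
- circlip_pliers: Red-handled circlip pliers, 190 mm long, lying flat, 15 mm high, bystander. Origin: its pivot, on the bench.
- screwdriver: Screwdriver lying flat, bystander. Origin: its underside.
- nut1: Yellow zinc-plated axle nut, 25 mm across, 11 mm high, lying flat among the brackets, bystander. Origin: underside centre.
- nut2: Second axle nut, the same. Origin: underside centre.
Not all that is in view belongs to the job. Leave any purple look-alike of the part that bears bracket_l3_centre alone.

How it is judged:
By the outcome, as a careful person would: the job done as asked, in the order asked, and still so for the second after the job is handed in, with the robot touching nothing.
Of bracket_l1, bracket_r1, bracket_l2, bracket_r2, bracket_l3, bracket_r3 only 4 to 6 are there at a start; the rules pass over those that are not, and their reading is None.
At some moment in a run one of bracket_l1, bracket_r1, bracket_l2, bracket_r2, bracket_l3, bracket_r3 may be knocked a few centimetres aside while the robot is not near it.
It also fails if it takes over 210 s, if anything falls off the work surface, if the arm or the gripper's body presses on something with over 40 N, if the wrist force passes 120 N, or if a joint passes its speed limit or range.

## Working session

There is one attempt and no reset: what is moved stays moved. The work goes in short steps, Python scripts to look and compute and a tool call to move; the robot and the scene stay as the last step left them, time stands still between calls to the robot, and variables do not carry over. Pictures are saved under pics/ and viewed, at most 16 in all, crops included, and the job is handed in when it is done.

Besides the shell and the picture viewer there is one more tool, called after "Emit:" as name([rows], argument=value, ...), one row to a line, values as JSON. servo_tool: Moves the arm, as the interface text tells. Its arguments: {"type":"object","properties":{"increments":{"type":"array","items":{"type":"array","items":{"type":"number"}}},"squeeze":{"type":"number"}},"required":["increments"]}

```bash
mkdir -p pics; ls; cat > h.py <<'E'
import numpy as np, cv2
from rig import manip, optics, finder
from scipy.spatial.transform import Rotation as R
def f_of(c): return 192/np.tan(np.radians(c['fov_y'])/2)
def ray(name,px,c=None):
    c=c or optics.get_calibration(name); f=f_of(c)
    u=np.array([px[0]-c['cx'],px[1]-c['cy']])
    if name=='wrist':
        r=np.hypot(*u); th=r/f; d=np.r_[u/max(r,1e-9)*np.sin(th),np.cos(th)]
    else: d=np.r_[u/f,1]
    T=np.linalg.inv(c['world_to_cam']); return T[:3,3],T[:3,:3]@d
def at_z(name,px,z,c=None):
    o,d=ray(name,px,c); return (o+d*(z-o[2])/d[2])
def proj(name,P,c=None):
    c=c or optics.get_calibration(name); f=f_of(c)
    p=(c['world_to_cam']@np.r_[P,1])[:3]
    if name=='wrist':
        n=np.hypot(p[0],p[1]); th=np.arctan2(n,p[2]); q=p[:2]/n*th*f
    else: q=p[:2]/p[2]*f
    return q+[c['cx'],c['cy']]
def snap(name,fn=None,crop=None,scale=1):
    im=optics.get_image(name)
    if fn:
        o=im if crop is None else im[crop[1]:crop[3],crop[0]:crop[2]]
        cv2.imwrite('pics/'+fn,cv2.resize(o[:,:,::-1],None,fx=scale,fy=scale,interpolation=cv2.INTER_CUBIC))
    return im
E
python3 - <<'E'
from h import *
for n in ('top','side'):
    snap(n,n+'0.png',scale=1.56)
    c=optics.get_calibration(n); print(n,c['fov_y'],np.linalg.inv(c['world_to_cam'])[:3,3].round(3))
    for l in ['rack','tray_blue','tray_orange','bracket_l1_centre','bracket_r1_centre','pulley','ramp_plate','circlip_pliers','screwdriver','nut1']:
        for t in finder.tip_of(l,n): 
            print(l,t['p'].__round__(2),np.round(t['at']),at_z(n,t['at'],.02 if 'br' in l else 0.006 if 'tray' in l else 0).round(3))
E
```

```text
pics
top 54.35604649048868 [ 0.389 -0.032  1.238]
rack 0.61 [247. 167.] [0.665 0.037 0.   ]
tray_blue 0.95 [223. 188.] [0.593 0.116 0.006]
tray_orange 0.67 [325. 237.] [ 0.432 -0.222  0.006]
tray_orange 0.65 [261. 192.] [ 0.578 -0.011  0.006]
bracket_l1_centre 0.74 [361. 205.] [ 0.538 -0.34   0.02 ]
bracket_r1_centre 0.69 [322. 236.] [ 0.436 -0.211  0.02 ]
pulley 0.89 [338. 146.] [ 0.742 -0.274  0.   ]
ramp_plate 0.96 [140. 214.] [0.503 0.392 0.   ]
circlip_pliers 0.66 [339. 146.] [ 0.74  -0.278  0.   ]
circlip_pliers 0.59 [391. 165.] [ 0.675 -0.451  0.   ]
screwdriver 0.5 [162. 252.] [0.378 0.311 0.   ]
screwdriver 0.37 [247. 168.] [0.663 0.036 0.   ]
nut1 0.53 [344. 224.] [ 0.477 -0.288  0.   ]
nut1 0.51 [345. 192.] [ 0.581 -0.293  0.   ]
side 44.586930706928875 [ 0.465 -1.01   0.79 ]
rack 0.64 [294. 196.] [0.673 0.037 0.   ]
rack 0.52 [256. 265.] [ 0.537 -0.219  0.   ]
tray_blue 0.7 [257. 298.] [ 0.527 -0.325  0.006]
tray_blue 0.62 [260. 185.] [0.585 0.097 0.006]
tray_blue 0.61 [229. 138.] [0.513 0.388 0.006]
bracket_l1_centre 0.77 [257. 296.] [ 0.527 -0.333  0.02 ]
bracket_r1_centre 0.63 [209. 264.] [ 0.427 -0.224  0.02 ]
pulley 0.89 [342. 274.] [ 0.731 -0.274  0.   ]
ramp_plate 0.96 [227. 138.] [0.505 0.397 0.   ]
circlip_pliers 0.92 [326. 341.] [ 0.654 -0.448  0.   ]
screwdriver 0.54 [191. 156.] [0.383 0.297 0.   ]
nut1 0.59 [274. 281.] [ 0.573 -0.277  0.   ]
nut1 0.56 [236. 289.] [ 0.484 -0.288  0.   ]
```

View pics/top0.png

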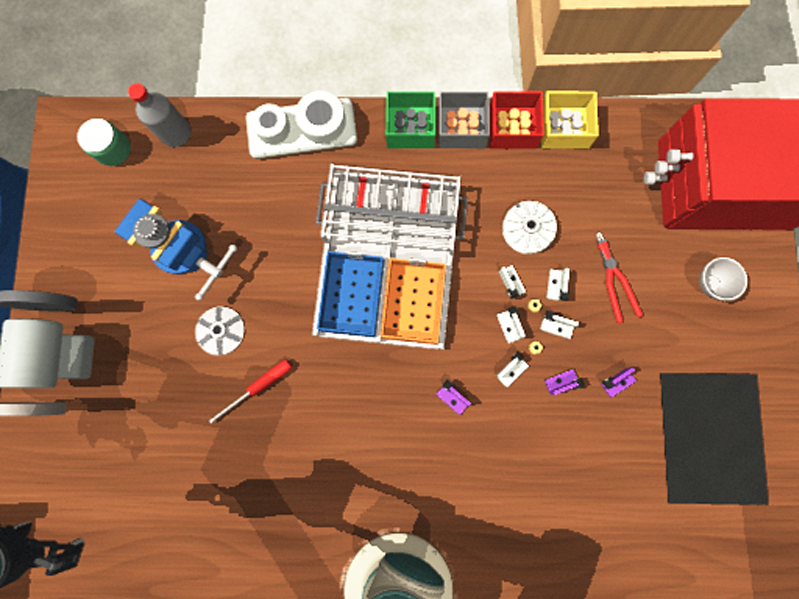

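View pics/side0.png

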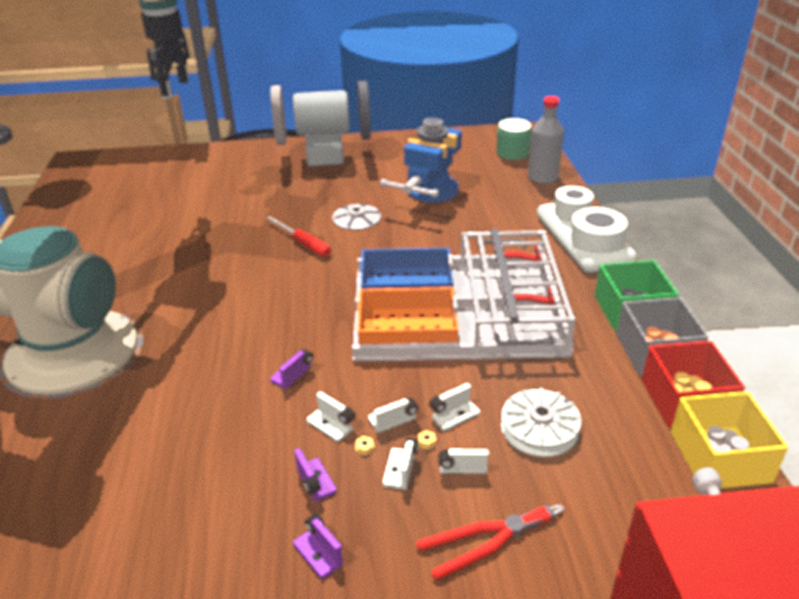

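The top view shows five white brackets, at about native pixels (328,180), (358,182), (327,209), (358,207) and (328,237). There are also three purple look-alikes at (291,254), (360,244) and (396,244), which I'll leave alone. The blue tray is in the +y bay and the orange tray in the -y bay. Next I'll zoom in on the brackets and get the rack pose.

```bash
python3 - <<'E'
from h import *
s=manip.get_state(); print(s['position'],s['ee_rot'],s['width'],R.from_quat(np.roll(s['ee_rot'],-1)).as_matrix().round(3))
c=optics.get_calibration('wrist');print(c['fov_y'],c['cx'],c['cy'],np.linalg.inv(c['world_to_cam']).round(3))
im=snap('top','topc.png',(270,160,420,270),5)
for l in ['tray_blue','tray_orange']:
    for t in finder.silhouettes(l,'top'):
        m=t['region'].astype(np.uint8); ys,xs=np.nonzero(m)
        if t['p']<.5 or len(xs)<200: continue
        pts=np.array([at_z('top',(x,y),.052)[:2] for x,y in zip(xs,ys)])
        r=cv2.minAreaRect((pts*1000).astype(np.float32)); print(l,round(t['p'],2),len(xs),r)
hsv=cv2.cvtColor(im,cv2.COLOR_RGB2HSV)
c=optics.get_calibration('top')
for n,lo,hi in (('blue',(100,120,60),(118,255,255)),('orange',(8,120,120),(20,255,255))):
    m=cv2.inRange(hsv,lo,hi); m[:150]=0;m[225:]=0;m[:,:200]=0;m[:,295:]=0
    m=cv2.morphologyEx(m,cv2.MORPH_OPEN,np.ones((3,3)))
    ys,xs=np.nonzero(m); pts=np.array([at_z('top',(x,y),.052,c)[:2] for x,y in zip(xs,ys)])
    print(n,len(xs),cv2.minAreaRect((pts*1000).astype(np.float32)))
E
```

```text
[0.14772391 0.55572257 0.2393392 ] [2.93020619e-05 1.29518566e-01 9.91576996e-01 3.80126595e-05] 0.08559219538179337 [[-0.966  0.257  0.   ]
 [ 0.257  0.966  0.   ]
 [-0.     0.    -1.   ]]
65.70646984690485 251.37568957447235 190.43800236283622 [[ 0.257  0.923  0.287  0.075]
 [ 0.967 -0.245 -0.076  0.575]
 [-0.     0.297 -0.955  0.373]
 [ 0.     0.     0.     1.   ]]
tray_blue 0.62 1932 ((586.1325073242188, 104.36063385009766), (121.08663940429688, 172.34713745117188), 84.63595581054688)
tray_orange 0.8 1940 ((573.5366821289062, -23.59674072265625), (120.40690612792969, 175.28335571289062), 84.42632293701172)
blue 1744 ((584.4578857421875, 105.75827026367188), (118.89202880859375, 168.43939208984375), 84.47566223144531)
orange 2209 ((589.7544555664062, 35.06378173828125), (242.15208435058594, 305.3815612792969), 0.5912400484085083)
```

View pics/topc.png

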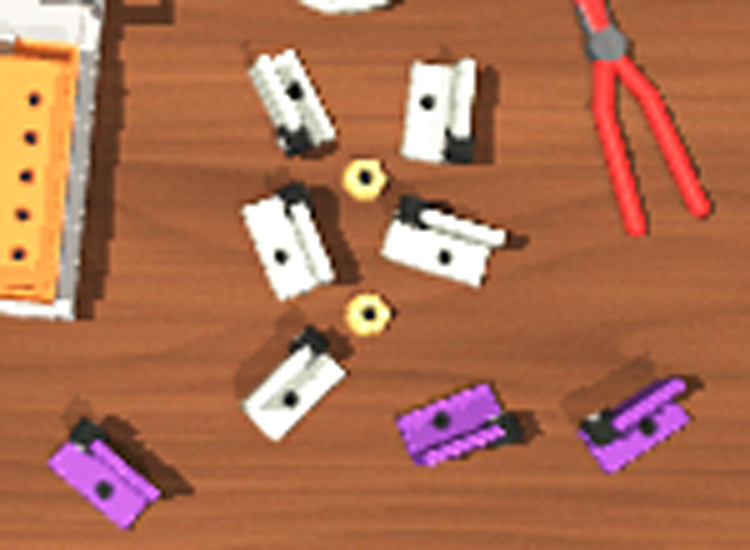

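The enlarged crop shows five white candidates. My first reading, with pixels in the crop:
- **A (290,105):** bush down, foot to image-right, so probably left-hand. This one is unclear.
- **B (440,110):** bush down, foot to image-left, so right-hand.
- **C (290,240):** bush up, foot to image-left, so left-hand.
- **D (445,240):** bush to the left, foot below, so left-hand.
- **E (295,385):** bush up-right, foot lower right, so right-hand.

I'll move over the cluster to confirm these with the wrist camera.

Emit:
servo_tool([
  [-2.9,-3.6,0,0,0,0,-1],
  [-2.9,-3.6,0,0,0,0,-1],
  [-2.9,-3.6,0,0,0,0,-1],
  [-2.9,-3.6,0,0,0,0,-1],
  [-2.9,-3.6,0,0,0,0,-1],
])

```text
clock: 1.75
position: [0.242, 0.3429, 0.2394]
ee_rot: [0.0, 0.129, 0.992, 0.0]
contact_force: [1.5, -0.5, 0.6]
width: 0.0852
gripper_force: 0.0
```

Emit:
servo_tool([
  [-2.9,-3.6,0,0,0,0,-1],
  [-2.9,-3.6,0,0,0,0,-1],
  [-2.9,-3.6,0,0,0,0,-1],
  [-2.9,-3.6,0,0,0,0,-1],
  [-2.9,-3.6,0,0,0,0,-1],
])

```text
clock: 2.25
position: [0.3359, 0.1317, 0.2397]
ee_rot: [0.001, 0.129, 0.992, 0.0]
contact_force: [0.7, 0.8, 0.3]
width: 0.0854
gripper_force: 0.0
```

Emit:
servo_tool([
  [-2.9,-3.6,0,0,0,0,-1],
  [-2.9,-3.6,0,0,0,0,-1],
  [-2.9,-3.6,0,0,0,0,-1],
  [-2.9,-3.6,0,0,0,0,-1],
  [-2.9,-3.6,0,0,0,0,-1],
])

```text
clock: 2.75
position: [0.4299, -0.0799, 0.2396]
ee_rot: [0.001, 0.13, 0.992, 0.0]
contact_force: [0.3, -0.4, -0.1]
width: 0.0854
gripper_force: 0.0
```

Emit:
servo_tool([
  [-2.9,-3.6,0,0,0,0,0],
  [-2.9,-3.6,0,0,0,0,0],
  [-2.9,-3.6,0,0,0,0,0],
  [-2.9,-3.6,0,0,0,0,0],
  [-2.3,-3.6,0,0,0,0,0],
])

```text
clock: 3.25
position: [0.5185, -0.2897, 0.2391]
ee_rot: [0.0, 0.13, 0.992, 0.0]
contact_force: [-0.0, 0.0, 1.2]
width: 0.0428
gripper_force: 0.0
```

Emit:
servo_tool([
  [0,0,0,0,0,-5,0],
  [0,0,0,0,0,-5,0],
  [0,0,0,0,0,-5,0],
  [0,0,0,0,0,0,0],
  [0,0,0,0,0,0,0],
])

```text
clock: 3.75
position: [0.5175, -0.2875, 0.2393]
ee_rot: [0.0, -0.0, 1.0, 0.0]
contact_force: [0.4, 0.1, -0.5]
width: 0.0423
gripper_force: 0.0
```

```bash
python3 - <<'E'
from h import *
s=manip.get_state(); print(s['clock'],s['position'],s['width'],R.from_quat(np.roll(s['ee_rot'],-1)).as_matrix().round(3)[:2],s['qpos'].round(2) if hasattr(s['qpos'],'round') else s['qpos'])
im=snap('wrist','w0.png',scale=1.56)
for l in ('bracket_l1_centre','bracket_r1_centre'):
  for t in finder.tip_of(l,'wrist'): print(l,round(t['p'],2),np.round(t['at']),at_z('wrist',t['at'],.02).round(3))
E
```

```text
3.75 [ 0.517493   -0.28752605  0.23925802] 0.04232759124463115 [[-1. -0.  0.]
 [-0.  1.  0.]] [-0.62  0.3   1.47  0.    1.37 -2.2 ]
bracket_l1_centre 0.93 [210. 179.] [ 0.537 -0.339  0.02 ]
bracket_r1_centre 0.96 [308. 100.] [ 0.44  -0.221  0.02 ]
```

View pics/w0.png

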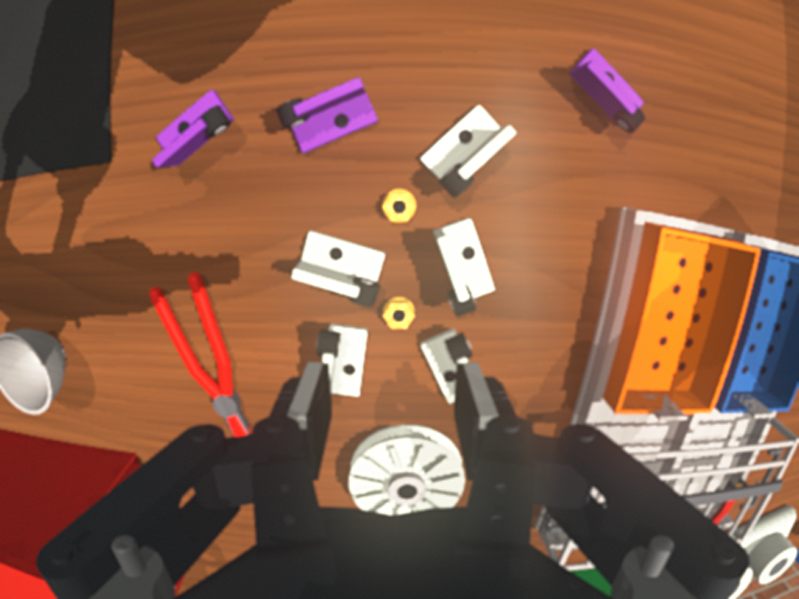

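The wrist view is turned half round (image up is -x). D (335,262), C (465,262), E (467,148) and B (345,360) match my first reading. A (450,365) is partly hidden by a finger, so I'll shift forward and fit a bracket model to all five.

Emit:
servo_tool([
  [-4,0,0,0,0,0,0],
  [-4,0,0,0,0,0,0],
  [0,0,0,0,0,0,0],
  [0,0,0,0,0,0,0],
  [0,0,0,0,0,0,0],
])

```text
clock: 4.4
position: [0.5966, -0.2872, 0.2391]
ee_rot: [-0.001, -0.001, 1.0, 0.0]
contact_force: [-0.3, 0.2, 0.1]
width: 0.0429
gripper_force: 0.0
```

```bash
cat >> h.py <<'E'
def box(x0,x1,y0,y1,z0,z1): return np.array([[x,y,z] for x in(x0,x1) for y in(y0,y1) for z in(z0,z1)])/1000
def model(h): # h=+1 left, -1 right
    b=[box(-26,26,-4,4,0,40),box(-26,26,-4,28,0,8)]; d=box(19,41,-10,4,10,32)
    k=np.array([1,h,1]); return [q*k for q in b],d*k
def labels(im):
    hsv=cv2.cvtColor(im,cv2.COLOR_RGB2HSV); S,V=hsv[...,1].astype(int),hsv[...,2].astype(int)
    return ((S<70)&(V>110)).astype(np.uint8),((V<70)&(S<120)).astype(np.uint8)
def render(name,c,p,h,shape=(384,512),z0=0.):
    x,y,t=p; Rz=np.array([[np.cos(t),-np.sin(t),0],[np.sin(t),np.cos(t),0],[0,0,1]])
    W,D=model(h); w=np.zeros(shape,np.uint8); d=w.copy()
    f=lambda B:cv2.convexHull(np.array([proj(name,Rz@q+[x,y,z0],c)*16 for q in B]).astype(np.int32))
    cv2.fillConvexPoly(d,f(D),1,shift=4)
    for B in W: cv2.fillConvexPoly(w,f(B),1,shift=4)
    return w,d&(1-w),d
def fit(name,im,c,xy,hs=(1,-1),rad=45,z0=0.,ts=None,trace=False):
    wm,dm=labels(im); u=proj(name,np.r_[xy,.02],c); 
    win=np.zeros((384,512),np.uint8); cv2.circle(win,tuple(int(v) for v in u),rad,1,-1)
    def cost(p,h):
        w,d,_=render(name,c,p,h,z0=z0); b=w|d
        fg=(wm|dm)
        # white agreement, dark inside bush
        return (((w!=wm)&(win>0)).sum()+((d>0)&(dm==0)).sum()*1.0+((w>0)&(dm>0)).sum()*.5)
    out=[]
    from scipy.optimize import minimize
    for h in hs:
        best=[]
        for t in (np.arange(0,2*np.pi,np.pi/8) if ts is None else ts):
            for dx in (-.015,0,.015):
                for dy in (-.015,0,.015):
                    p=[xy[0]+dx,xy[1]+dy,t]; best.append((cost(p,h),p))
        best.sort(key=lambda q:q[0])
        for _,p in best[:4]:
            r=minimize(cost,p,args=(h,),method='Nelder-Mead',options=dict(initial_simplex=np.array([p,np.add(p,[.008,0,0]),np.add(p,[0,.008,0]),np.add(p,[0,0,.3])]),maxiter=120))
            out.append((r.fun,h,r.x))
    out.sort(key=lambda q:q[0]); return out
def show(im,name,c,fits,fn,crop,scale):
    o=cv2.resize(im[:,:,::-1],None,fx=scale,fy=scale,interpolation=cv2.INTER_CUBIC)
    for h,p in fits:
        w,d,_=render(name,c,p,h)
        for m,col in((w,(0,255,0)),(d,(0,0,255))):
            cs,_=cv2.findContours(cv2.resize(m,None,fx=scale,fy=scale,interpolation=cv2.INTER_NEAREST),cv2.RETR_EXTERNAL,cv2.CHAIN_APPROX_NONE); cv2.drawContours(o,cs,-1,col,1)
    x0,y0,x1,y1=[int(v*scale) for v in crop]; cv2.imwrite('pics/'+fn,o[y0:y1,x0:x1])
E
python3 - <<'E'
from h import *
s=manip.get_state(); c=optics.get_calibration('wrist'); print(s['position'])
im=snap('wrist')
np.save('im.npy',im)
F=[]
for n,px in dict(A=(328,180),B=(358,182),C=(327,209),D=(358,207),E=(328,237)).items():
    g=at_z('top',px,.02)[:2]; o=fit('wrist',im,c,g)
    b={h:next(q for q in o if q[1]==h) for h in(1,-1)}
    print(n,g.round(3),*[(h,int(q[0]),q[2][:2].round(4),np.degrees(q[2][2]).round(1)) for h,q in b.items()])
    F.append((o[0][1],o[0][2]))
show(im,'wrist',c,F,'fit0.png',(170,0,350,240),3.3 and 2.5)
E
```

```text
[ 0.59661905 -0.28716891  0.23911809]
A [ 0.619 -0.233] (1, 510, array([ 0.6208, -0.2225]), np.float64(205.7)) (-1, 484, array([ 0.621 , -0.2227]), np.float64(25.5))
B [ 0.613 -0.332] (1, 459, array([ 0.6194, -0.343 ]), np.float64(-7.6)) (-1, 491, array([ 0.6192, -0.3428]), np.float64(172.6))
C [ 0.522 -0.228] (1, 436, array([ 0.5241, -0.2419]), np.float64(21.0)) (-1, 447, array([ 0.5244, -0.2417]), np.float64(201.3))
D [ 0.53  -0.329] (1, 525, array([ 0.5352, -0.3387]), np.float64(72.9)) (-1, 513, array([ 0.535 , -0.3381]), np.float64(252.6))
E [ 0.432 -0.23 ] (1, 480, array([ 0.4362, -0.22  ]), np.float64(133.4)) (-1, 487, array([ 0.4368, -0.221 ]), np.float64(313.1))
```

View pics/fit0.png

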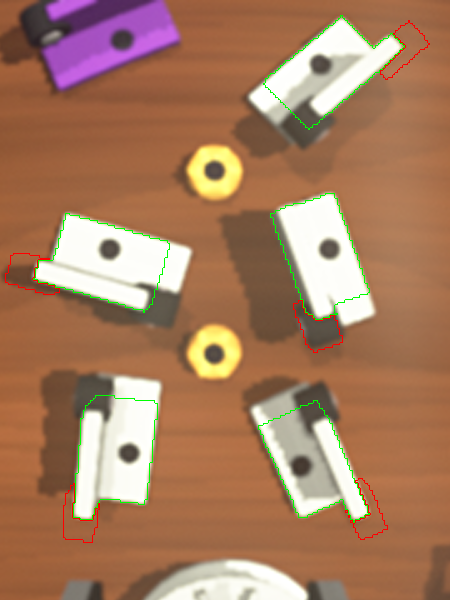

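The picture confirms the handedness: A, C and D are left-hand, B and E are right-hand. The fit came out flipped because the foot also runs under the bush (64 mm long). I'll correct the model and restrict each fit to its known hand.

```bash
cat >> h.py <<'E'
def render(name,c,p,h,shape=(384,512),z0=0.,bz=30):
    x,y,t=p; Rz=np.array([[np.cos(t),-np.sin(t),0],[np.sin(t),np.cos(t),0],[0,0,1]])
    k=np.array([1,h,1]); a=np.linspace(0,2*np.pi,16,endpoint=False)
    cyl=np.array([[30+11*np.cos(q),1+11*np.sin(q),z] for q in a for z in(8,bz)])/1000
    L=[(box(-26,38,-4,28,0,8),1),(cyl,2),(box(-26,26,-4,4,0,40),1)]
    o=np.zeros(shape,np.uint8)
    for B,v in L:
        cv2.fillConvexPoly(o,cv2.convexHull(np.array([proj(name,Rz@(q*k)+[x,y,z0],c)*16 for q in B]).astype(np.int32)),v,shift=4)
    return (o==1).astype(np.uint8),(o==2).astype(np.uint8),o
def labels(im):
    hsv=cv2.cvtColor(im,cv2.COLOR_RGB2HSV); S,V=hsv[...,1].astype(int),hsv[...,2].astype(int)
    return ((S<75)&(V>90)).astype(np.uint8),((V<80)&(S<110)).astype(np.uint8)
E
python3 - <<'E'
from h import *
c=optics.get_calibration('wrist'); im=np.load('im.npy')
F=[]
for n,(px,h) in dict(A=((328,180),1),B=((358,182),-1),C=((327,209),1),D=((358,207),1),E=((328,237),-1)).items():
    g=at_z('top',px,.02)[:2]; o=fit('wrist',im,c,g,hs=(h,))
    print(n,h,*[(int(q[0]),q[2][:2].round(4),np.degrees(q[2][2]).round(1)) for q in o[:2]])
    F.append((h,o[0][2]))
show(im,'wrist',c,F,'fit1.png',(170,0,350,240),2.5)
E
```

```text
A 1 (476, array([ 0.6214, -0.2225]), np.float64(204.0)) (482, array([ 0.621 , -0.2224]), np.float64(204.4))
B -1 (428, array([ 0.6196, -0.3431]), np.float64(172.6)) (429, array([ 0.6196, -0.3433]), np.float64(172.5))
C 1 (374, array([ 0.524 , -0.2422]), np.float64(20.6)) (383, array([ 0.5238, -0.2419]), np.float64(19.9))
D 1 (588, array([ 0.5349, -0.3387]), np.float64(72.8)) (591, array([ 0.5349, -0.3392]), np.float64(72.4))
E -1 (456, array([ 0.436 , -0.2194]), np.float64(315.3)) (465, array([ 0.4362, -0.2194]), np.float64(315.1))
```

View pics/fit1.png

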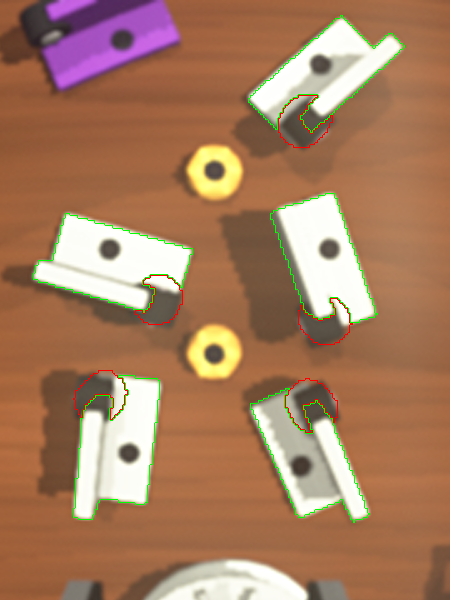

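The outlines now match all five brackets, so I have web-centre poses. Grasp plan: start with A in the rear slot of the blue tray. First I'll turn the tool to A's web.

Emit:
servo_tool([
  [0,0,0,0,0,8.5,0],
  [0,0,0,0,0,8.5,0],
  [0,0,0,0,0,8.5,0],
  [0,0,0,0,0,8.5,0],
  [0,0,0,0,0,8.5,0],
])

```text
clock: 4.95
position: [0.5964, -0.2875, 0.2399]
ee_rot: [0.0, 0.365, 0.931, -0.0]
contact_force: [0.2, 0.6, 0.0]
width: 0.0424
gripper_force: 0.0
```

Emit:
servo_tool([
  [0,0,0,0,0,8.5,0],
  [0,0,0,0,0,8.5,0],
  [0,0,0,0,0,8.5,0],
  [0,0,0,0,0,8.5,0],
  [0,0,0,0,0,8.5,0],
])

```text
clock: 5.45
position: [0.5963, -0.2876, 0.2399]
ee_rot: [0.0, 0.677, 0.736, -0.0]
contact_force: [-1.2, -0.0, 0.6]
width: 0.0426
gripper_force: 0.0
```

Emit:
servo_tool([
  [0,0,0,0,0,8.5,0],
  [0,0,0,0,0,8.5,0],
  [0,0,0,0,0,8.5,0],
  [0,0,0,0,0,8.5,0],
  [0,0,0,0,0,8.5,0],
])

```text
clock: 5.95
position: [0.5963, -0.2875, 0.2399]
ee_rot: [0.0, 0.898, 0.44, 0.0]
contact_force: [0.4, 0.1, 0.5]
width: 0.0424
gripper_force: 0.0
```

Emit:
servo_tool([
  [0,0,0,0,0,8.5,0],
  [0,0,0,0,0,8.5,0],
  [0,0,0,0,0,8.5,0],
  [0,0,0,0,0,3,0],
  [0,0,0,0,0,0,0],
])

```text
clock: 6.45
position: [0.5965, -0.2875, 0.2399]
ee_rot: [0.0, 0.978, 0.209, 0.0]
contact_force: [-0.6, -0.5, 0.1]
width: 0.0428
gripper_force: 0.0
```

```bash
cat >> h.py <<'E'
def delta(x,y,z,phi):
    s=manip.get_state(); M=R.from_quat(np.roll(s['ee_rot'],-1)).as_matrix()
    cur=np.degrees(np.arctan2(M[1,1],M[0,1])); a=np.radians(phi)
    N=np.array([[-np.sin(a),np.cos(a),0],[np.cos(a),np.sin(a),0],[0,0,-1]]) # rows: tool x,y,z
    d=np.array([x,y,z])-s['position']
    print('t',round(s['clock'],2),'phi',cur.round(1),'rz',((cur-phi+180)%360-180).round(1),'tilt',np.degrees(np.arccos(min(1,-M[2,2]))).round(2),'then cm (tool)',(N@d*100).round(2),'w',round(s['width'],4),'F',np.round(s['contact_force'],1),'q6',np.degrees(s['qpos'][5]).round(0))
def refit(xy,h,hdg,name='wrist',rad=45,z0=0.,im=None,n=1):
    c=optics.get_calibration(name)
    if im is None: im=snap(name)
    o=fit(name,im,c,xy,hs=(h,),z0=z0,rad=rad,ts=np.radians(hdg)+np.array([-.4,-.2,0,.2,.4])); q=o[0]
    w=(render(name,c,q[2],h,z0=z0)[0]>0).sum()
    print('fit',int(q[0]),'of',w,q[2][:2].round(4),np.degrees(q[2][2]).round(1)); return im,c,q
E
python3 - <<'E'
from h import *
delta(.621,-.2225,.02,-66)
im,c,q=refit((.621,-.2225),1,204)
p=q[2]; delta(p[0],p[1],.02,np.degrees(p[2])-270)
E
```

```text
t 6.45 phi -65.9 rz 0.1 tilt 0.01 then cm (tool) [ 4.89 -4.94 21.99] w 0.0428 F [-0.6 -0.5  0.1] q6 34.0
fit 377 of 1503 [ 0.6214 -0.2223] 203.7
t 6.5 phi -65.9 rz 0.4 tilt 0.02 then cm (tool) [ 4.9  -4.98 21.98] w 0.0426 F [ 1.  -0.8  0.1] q6 34.0
```

Emit:
servo_tool([
  [2.45,-2.5,0,0,0,0,0],
  [2.45,-2.5,0,0,0,0,0],
  [0,0,4,0,0,0,0],
  [0,0,4,0,0,0,0],
  [0,0,4,0,0,0,0],
], squeeze=40)

```text
clock: 7.0
position: [0.6217, -0.2214, 0.1189]
ee_rot: [0.001, 0.978, 0.21, 0.001]
contact_force: [0.3, -0.5, 0.7]
width: 0.0424
gripper_force: 0.0
```

Emit:
servo_tool([
  [0,0,4,0,0,0,0],
  [0,0,3,0,0,0,0],
  [0,0,2,0,0,0,0],
  [0,0,0.9,0,0,0,0],
  [0,0,0,0,0,0,0],
])

```text
clock: 7.5
position: [0.6209, -0.2215, 0.0193]
ee_rot: [-0.001, 0.978, 0.209, -0.001]
contact_force: [-0.1, 0.2, -0.2]
width: 0.0424
gripper_force: 0.0
```

Emit:
servo_tool([
  [0,0,0,0,0,0,1],
  [0,0,0,0,0,0,1],
  [0,0,0,0,0,0,1],
  [0,0,0,0,0,0,1],
  [0,0,0,0,0,0,1],
])

```text
clock: 8.0
position: [0.6229, -0.2222, 0.0221]
ee_rot: [0.001, 0.978, 0.209, 0.001]
contact_force: [-0.4, 0.0, 5.7]
width: 0.0069
gripper_force: 40.2
```

Emit:
servo_tool([
  [0,0,-1,0,0,0,1],
  [0,0,-3,0,0,0,1],
  [0,0,-4,0,0,0,1],
  [0,0,-4,0,0,0,1],
  [0,0,-4,0,0,0,1],
])

```text
clock: 8.5
position: [0.6212, -0.2214, 0.1819]
ee_rot: [-0.0, 0.978, 0.209, -0.0]
contact_force: [0.5, 1.4, -1.7]
width: 0.0076
gripper_force: 39.1
```

A is held, with 7.6 mm between the pads. I'll turn to the rack's orientation and move over the trays to measure them.

Emit:
servo_tool([
  [0,0,-1.5,0,0,-8.5,1],
  [0,0,-1.5,0,0,-8.5,1],
  [0,0,-1.5,0,0,-8.5,1],
  [0,0,-1.5,0,0,-8.5,1],
  [0,0,0,0,0,-8.5,1],
])

```text
clock: 9.0
position: [0.6225, -0.222, 0.2432]
ee_rot: [0.002, 0.834, 0.552, 0.001]
contact_force: [-0.6, 0.0, -1.5]
width: 0.0073
gripper_force: 39.2
```

Emit:
servo_tool([
  [0,0,0,0,0,-8.5,1],
  [0,0,0,0,0,-8.5,1],
  [0,0,0,0,0,-0.9,1],
  [3,-1.3,0,0,0,0,1],
  [3,-1.3,0,0,0,0,1],
])

```text
clock: 9.5
position: [0.6012, -0.1594, 0.2398]
ee_rot: [-0.0, 0.742, 0.671, -0.0]
contact_force: [0.3, 0.7, -1.4]
width: 0.0071
gripper_force: 39.2
```

Emit:
servo_tool([
  [3,-1.3,0,0,0,0,1],
  [3,-1.3,0,0,0,0,1],
  [3,-1.3,0,0,0,0,1],
  [3,-1.3,0,0,0,0,1],
  [0,0,0,0,0,0,1],
])

```text
clock: 10.0
position: [0.5592, -0.0313, 0.2407]
ee_rot: [-0.002, 0.74, 0.673, 0.0]
contact_force: [0.1, -0.3, -1.5]
width: 0.0071
gripper_force: 39.2
```

```bash
python3 - <<'E'
from h import *
c=optics.get_calibration('wrist')
im=snap('wrist','w1.png',scale=1.56); np.save('im1.npy',im); np.save('c1.npy',c,allow_pickle=True)
delta(.56,.06,.24,-5.5)
E
```

```text
t 10.05 phi -5.5 rz 0.0 tilt 0.01 then cm (tool) [ 9.29 -0.94  0.07] w 0.0074 F [ 0.8 -0.8 -1.8] q6 -5.0
```

View pics/w1.png

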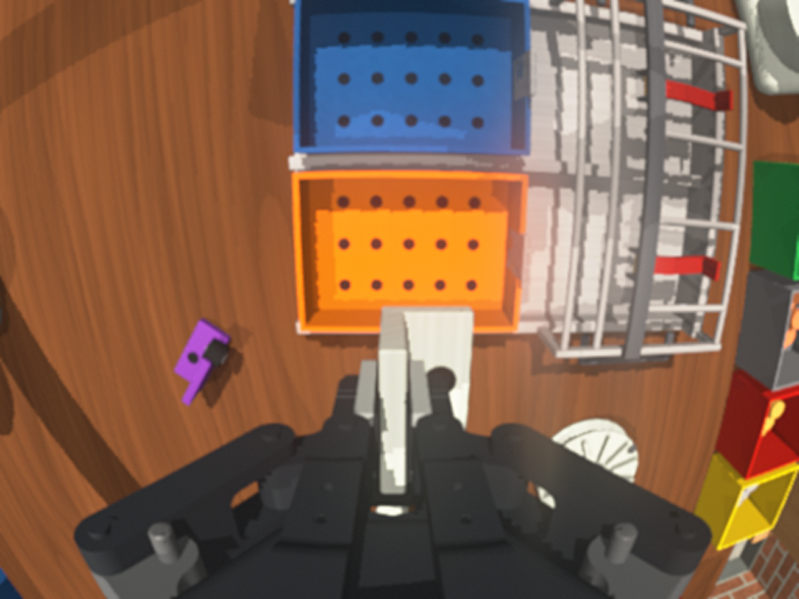

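The view shows both tray rims. Orange corners are at display px (293,172), (527,175), (520,331) and (300,333); blue's near corners are at (294,153) and (528,152). The held bracket's foot points to +x with the bush towards -y, as planned. Now the tray poses.

```bash
python3 - <<'E'
from h import *
im=np.load('im1.npy'); c=np.load('c1.npy',allow_pickle=True).item()
P={k:at_z('wrist',np.array(v)/1.56,.052,c)[:2] for k,v in dict(oTL=(293,172),oTR=(527,175),oBR=(520,331),oBL=(300,333),bBL=(294,153),bBR=(528,152)).items()}
for k,v in P.items(): print(k,v.round(4))
print('o len',np.hypot(*(P['oTR']-P['oTL'])),np.hypot(*(P['oTL']-P['oBL'])),'yaw',np.degrees(np.arctan2(*(P['oTR']-P['oTL'])[::-1])), np.degrees(np.arctan2(*(P['bBR']-P['bBL'])[::-1])))
# refine with colour mask: outer-hull IoU
hsv=cv2.cvtColor(im,cv2.COLOR_RGB2HSV)
from scipy.optimize import minimize
for n,lo,hi,g in (('blue',(98,110,40),(122,255,255),(.5845,.1058)),('orange',(5,150,90),(22,255,255),(.5735,-.0236))):
    m=cv2.inRange(hsv,lo,hi)>0; m[:, :150]=0; m[:,350:]=0; m[230:]=0
    valid=np.ones_like(m); valid[int(300/1.56):,230:310]=0; valid[230:]=0
    def cost(p):
        a=p[2]; o=np.zeros(m.shape,np.uint8)
        q=np.array([proj('wrist',[p[0]+X*np.cos(a)-Y*np.sin(a),p[1]+X*np.sin(a)+Y*np.cos(a),.052],c)*16 for X,Y in((-.083,-.059),(-.083,.059),(.083,.059),(.083,-.059))]).astype(np.int32)
        cv2.fillConvexPoly(o,q,1,shift=4); ys=((o>0)!=cv2.morphologyEx(m.astype(np.uint8),cv2.MORPH_CLOSE,np.ones((9,9)))) & valid
        return ys.sum()
    p=np.r_[g,np.radians(-5.5)]
    for _ in range(3):
        r=minimize(cost,p,method='Nelder-Mead',options=dict(initial_simplex=np.array([p,p+[.01,0,0],p+[0,.01,0],p+[0,0,.05]]))); p=r.x
    print(n,r.fun,p[:2].round(4),np.degrees(p[2]).round(2))
E
```

```text
oTL [0.4969 0.0421]
oTR [0.6607 0.0256]
oBR [ 0.6521 -0.0917]
oBL [ 0.485  -0.0772]
bBL [0.4992 0.0553]
bBR [0.6625 0.042 ]
o len 0.16455931982495225 0.1198416056015302 yaw -5.755824465293655 -4.673247440633821
blue 1402.0 [0.5871 0.1093] -4.26
orange 9196.0 [ 0.5597 -0.0216] -5.28
```

Emit:
servo_tool([
  [3.7,1.45,0,0,0,0,1],
  [3.7,1.45,0,0,0,0,1],
  [3.7,1.45,0,0,0,0,1],
  [3.66,1.44,0,0,0,0,1],
  [0,0,4,0,0,0,1],
])

```text
clock: 10.55
position: [0.6403, 0.11, 0.2053]
ee_rot: [0.004, 0.74, 0.673, 0.007]
contact_force: [1.7, -0.4, -1.7]
width: 0.0068
gripper_force: 39.3
```

Emit:
servo_tool([
  [0,0,4,0,0,0,1],
  [0,0,4,0,0,0,1],
  [0,0,0,0,0,0,1],
  [0,0,0,0,0,0,1],
  [0,0,0,0,0,0,1],
])

```text
clock: 11.05
position: [0.6353, 0.1058, 0.1229]
ee_rot: [0.002, 0.741, 0.672, 0.002]
contact_force: [-0.3, -0.7, -1.4]
width: 0.007
gripper_force: 39.3
```

```bash
python3 - <<'E'
from h import *
snap('side','s1.png',(190,120,370,240),4)
delta(.631,.110,.034,-5.5)
E
```

```text
t 11.1 phi -5.5 rz -0.0 tilt 0.31 then cm (tool) [ 0.36 -0.47  8.92] w 0.0073 F [-0.1 -0.6 -0.4] q6 9.0
```

View pics/s1.png

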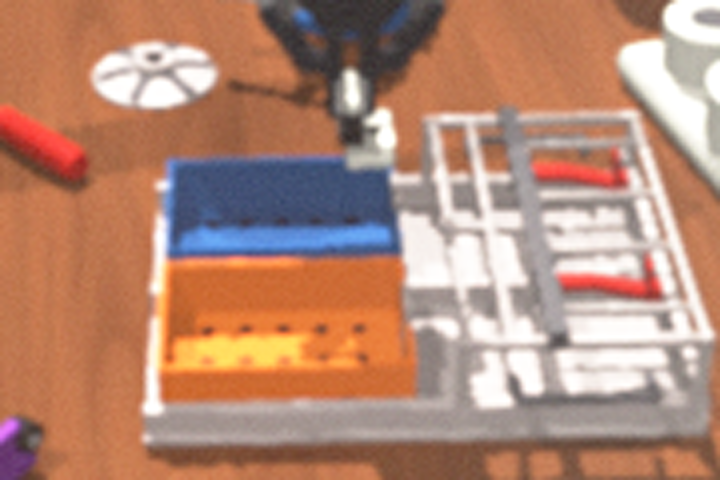

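The side view shows the bracket above the rear end of the blue tray, at display px (370,150). I'll correct the offset and place it.

Emit:
servo_tool([
  [0.36,-0.47,0,0,0,0,1],
  [0,0,3,0,0,0,1],
  [0,0,3,0,0,0,1],
  [0,0,2,0,0,0,1],
  [0,0,0.9,0,0,0,1],
])

```text
clock: 11.6
position: [0.6274, 0.1105, 0.0318]
ee_rot: [-0.001, 0.74, 0.672, -0.001]
contact_force: [-15.6, -2.0, 44.1]
width: 0.0074
gripper_force: 45.5
```

Emit:
servo_tool([
  [0,0,0,0,0,0,1],
  [0,0,0,0,0,0,1],
  [0,0,0,0,0,0,0.65],
  [0,0,0,0,0,0,0.65],
  [0,0,0,0,0,0,0.65],
])

```text
clock: 12.1
position: [0.6291, 0.1104, 0.0318]
ee_rot: [0.0, 0.74, 0.672, 0.0]
contact_force: [-0.3, 0.3, 0.5]
width: 0.0147
gripper_force: 0.0
```

Emit:
servo_tool([
  [0,0,-2,0,0,0,0.65],
  [0,0,-4,0,0,0,0.65],
  [0,0,-4,0,0,0,0.5],
  [0,0,-4,0,0,0,0.2],
  [0,0,-3.5,0,0,0,0],
])

```text
clock: 12.6
position: [0.6291, 0.1104, 0.2088]
ee_rot: [0.001, 0.74, 0.672, 0.001]
contact_force: [0.2, 0.3, 0.5]
width: 0.0429
gripper_force: 0.0
```

The 44 N placing force was a bit firm but within limits, so I'll set the next ones down 4 mm higher. Now to D, taking one picture back over the tray on the way.

Emit:
servo_tool([
  [-4.6,-0.42,-1,0,0,0,0],
  [-4.6,-0.42,-1,0,0,0,0],
  [-4.6,-0.42,-1,0,0,0,0],
  [0,0,0,0,0,0,0],
  [0,0,0,0,0,0,0],
])

```text
clock: 13.1
position: [0.603, -0.0267, 0.2367]
ee_rot: [0.0, 0.741, 0.672, 0.001]
contact_force: [-0.2, -0.3, -0.7]
width: 0.0427
gripper_force: 0.0
```

```bash
python3 - <<'E'
from h import *
im,c,q=refit((.631,.110),1,264.5,z0=.010,rad=42)
p=q[2]; show(im,'wrist',c,[],'w2.png',(100,0,420,240),2)
d=p[:2]-[.5855,.1068]; a=np.radians(-5.35); print('tray-frame',(np.array([[np.cos(a),np.sin(a)],[-np.sin(a),np.cos(a)]])@d*1000).round(1))
E
```

```text
fit 671 of 1382 [0.63  0.109] 263.9
tray-frame [44.1  6.3]
```

Emit:
servo_tool([
  [-4.6,-0.42,0,0,0,0,0],
  [-4.6,-0.42,0,0,0,0,0],
  [-4.6,-0.42,0,0,0,0,0],
  [-4.6,-0.42,0,0,0,0,0],
  [-4.6,-0.42,0,0,0,0,0],
])

```text
clock: 13.65
position: [0.5605, -0.2525, 0.2357]
ee_rot: [-0.001, 0.739, 0.673, 0.0]
contact_force: [1.0, -1.3, 0.5]
width: 0.0427
gripper_force: 0.0
```

Emit:
servo_tool([
  [-4.6,-0.42,0,0,0,0,0],
  [-4.6,-0.42,0,0,0,0,0],
  [-4.6,-0.42,0,0,0,0,0],
  [0,0,0,0,0,6,0],
  [0,0,0,0,0,5.7,0],
])

```text
clock: 14.15
position: [0.535, -0.3891, 0.2349]
ee_rot: [-0.001, 0.806, 0.592, 0.0]
contact_force: [0.1, 0.6, -0.7]
width: 0.0426
gripper_force: 0.0
```

```bash
python3 - <<'E'
from h import *
im,c,q=refit((.535,-.339),1,72.8)
p=q[2]; delta(p[0],p[1],.023,np.degrees(p[2])-90)
E
```

```text
fit 651 of 1330 [ 0.535  -0.3384] 72.7
t 14.2 phi -17.5 rz -0.3 tilt 0.13 then cm (tool) [ 4.76 -1.5  21.2 ] w 0.0425 F [-0.6 -0.6  0. ] q6 -24.0
```

View pics/w2.png

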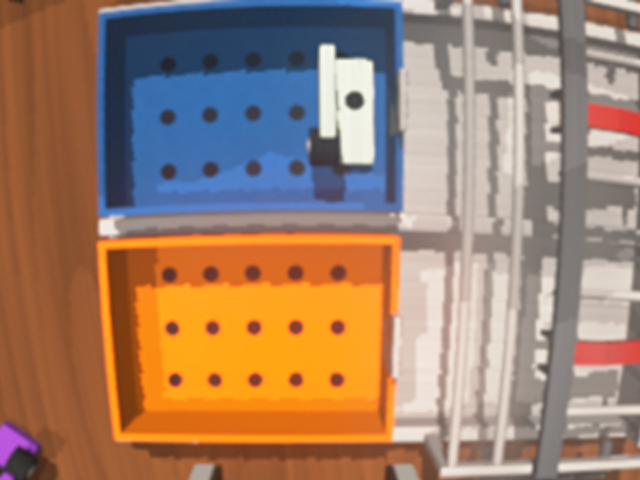

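A stands properly in the rear of the blue tray, at display px (345,105). D is confirmed at its first pose, so I'll grasp it.

Emit:
servo_tool([
  [2.38,-0.75,0,0,0,0,0],
  [2.38,-0.75,0,0,0,0,0],
  [0,0,4,0,0,0,0],
  [0,0,4,0,0,0,0],
  [0,0,4,0,0,0,0],
], squeeze=40)

```text
clock: 14.7
position: [0.5354, -0.337, 0.1152]
ee_rot: [0.0, 0.803, 0.595, 0.0]
contact_force: [0.7, -0.8, -0.8]
width: 0.0426
gripper_force: 0.0
```

Emit:
servo_tool([
  [0,0,4,0,0,0,0],
  [0,0,3,0,0,0,0],
  [0,0,1.5,0,0,0,0],
  [0,0,0.7,0,0,0,0],
  [0,0,0,0,0,0,0],
])

```text
clock: 15.2
position: [0.5344, -0.3376, 0.0231]
ee_rot: [-0.001, 0.804, 0.595, -0.0]
contact_force: [-0.3, -0.3, -0.6]
width: 0.0426
gripper_force: 0.0
```

Emit:
servo_tool([
  [0,0,0,0,0,0,1],
  [0,0,0,0,0,0,1],
  [0,0,0,0,0,0,1],
  [0,0,0,0,0,0,1],
  [0,0,0,0,0,0,1],
])

```text
clock: 15.7
position: [0.5349, -0.3394, 0.0256]
ee_rot: [0.001, 0.805, 0.593, 0.001]
contact_force: [1.3, 0.9, 6.6]
width: 0.0073
gripper_force: 42.2
```

Emit:
servo_tool([
  [0,0,-1,0,0,0,1],
  [0,0,-3,0,0,0,1],
  [0,0,-4,0,0,0,1],
  [0,0,-4,0,0,0,1],
  [0,0,-4,0,0,0,1],
])

```text
clock: 16.2
position: [0.5335, -0.3389, 0.1858]
ee_rot: [-0.0, 0.805, 0.593, -0.0]
contact_force: [0.3, -1.3, -0.9]
width: 0.0072
gripper_force: 41.1
```

```bash
python3 - <<'E'
from h import *
a=np.radians(-5.35)
f=lambda c,X,Y:(c[0]+(X*np.cos(a)-Y*np.sin(a))/1e3,c[1]+(X*np.sin(a)+Y*np.cos(a))/1e3)
B=(.5855,.1068);O=(.5737,-.025)
for n,c,X,Y in(('D',B,13,-7.5),('C',B,-40,-7.5),('B',O,35,-7.5),('E',O,-35,7.5)): print(n,np.round(f(c,X,Y),4))
delta(*f(B,13,-7.5),.038,-5.4)
E
```

```text
D [0.5977 0.0981]
C [0.545  0.1031]
B [ 0.6078 -0.0357]
E [ 0.5396 -0.0143]
t 16.2 phi -17.2 rz -11.8 tilt 0.05 then cm (tool) [44.11  2.28 14.78] w 0.0072 F [ 0.3 -1.3 -0.9] q6 -22.0
```

Emit:
servo_tool([
  [0,0,0,0,0,-5.9,1],
  [0,0,0,0,0,-5.9,1],
  [4.41,0.23,0,0,0,0,1],
  [4.41,0.23,0,0,0,0,1],
  [4.41,0.23,0,0,0,0,1],
])

```text
clock: 16.7
position: [0.5529, -0.2069, 0.1843]
ee_rot: [-0.0, 0.74, 0.673, -0.0]
contact_force: [1.2, 0.4, -2.4]
width: 0.0069
gripper_force: 41.1
```

Emit:
servo_tool([
  [4.41,0.23,0,0,0,0,1],
  [4.41,0.23,0,0,0,0,1],
  [4.41,0.23,0,0,0,0,1],
  [4.41,0.23,0,0,0,0,1],
  [4.41,0.23,0,0,0,0,1],
])

```text
clock: 17.2
position: [0.5851, 0.012, 0.1845]
ee_rot: [-0.0, 0.74, 0.673, -0.0]
contact_force: [0.7, 1.1, -1.2]
width: 0.0071
gripper_force: 41.1
```

Emit:
servo_tool([
  [4.41,0.23,0,0,0,0,1],
  [4.41,0.23,0,0,0,0,1],
  [0,0,3,0,0,0,1],
  [0,0,3,0,0,0,1],
  [0,0,0,0,0,0,1],
])

```text
clock: 17.7
position: [0.5946, 0.0981, 0.1204]
ee_rot: [-0.003, 0.739, 0.673, -0.004]
contact_force: [-0.6, -0.8, -2.0]
width: 0.0071
gripper_force: 41.1
```

```bash
python3 - <<'E'
from h import *
delta(.5977,.0981,.037,-5.4)
E
```

```text
t 17.7 phi -5.3 rz 0.1 tilt 0.57 then cm (tool) [0.03 0.3  8.34] w 0.0071 F [-0.6 -0.8 -2. ] q6 8.0
```

Emit:
servo_tool([
  [0,-0.1,0,0,0,0,1],
  [0,0,3,0,0,0,1],
  [0,0,3,0,0,0,1],
  [0,0,1.5,0,0,0,1],
  [0,0,0.8,0,0,0,1],
])

```text
clock: 18.2
position: [0.598, 0.0974, 0.0417]
ee_rot: [0.0, 0.74, 0.673, 0.0]
contact_force: [-0.2, 0.4, -0.7]
width: 0.0074
gripper_force: 41.1
```

Emit:
servo_tool([
  [0,0,0,0,0,0,1],
  [0,0,0,0,0,0,1],
  [0,0,0,0,0,0,0.65],
  [0,0,0,0,0,0,0.65],
  [0,0,0,0,0,0,0.65],
])

```text
clock: 18.7
position: [0.598, 0.098, 0.0422]
ee_rot: [0.001, 0.74, 0.673, 0.001]
contact_force: [0.2, 0.0, 0.3]
width: 0.0149
gripper_force: 0.0
```

Emit:
servo_tool([
  [0,0,-2,0,0,0,0.65],
  [0,0,-4,0,0,0,0.65],
  [0,0,-4,0,0,0,0.5],
  [0,0,-4,0,0,0,0.2],
  [0,0,-4,0,0,0,0],
])

```text
clock: 19.2
position: [0.5972, 0.098, 0.2233]
ee_rot: [0.0, 0.74, 0.673, 0.0]
contact_force: [1.3, -0.1, -0.3]
width: 0.0427
gripper_force: 0.0
```

Emit:
servo_tool([
  [-4.6,-0.6,-1,0,0,0,0],
  [-4.6,-0.6,-1,0,0,0,0],
  [-4.6,-0.6,0,0,0,0,0],
  [0,0,0,0,0,0,0],
  [0,0,0,0,0,0,0],
])

```text
clock: 19.7
position: [0.5664, -0.0385, 0.2417]
ee_rot: [-0.0, 0.74, 0.672, 0.001]
contact_force: [0.1, -0.7, 0.3]
width: 0.0429
gripper_force: 0.0
```

```bash
python3 - <<'E'
from h import *
im,c,q=refit((.594,.098),1,84.5,z0=.010,rad=35)
cv2.imwrite('pics/w3raw.png',im[:,:,::-1])
for z in (.26,.24): delta(.53,-.29,z,-69.5)
E
```

```text
fit 544 of 1471 [0.5997 0.0982] 83.6
t 19.75 phi -5.4 rz 64.1 tilt 0.06 then cm (tool) [-12.27  22.37  -1.85] w 0.0429 F [ 1.2 -0.6  0.1] q6 -5.0
t 19.75 phi -5.4 rz 64.1 tilt 0.06 then cm (tool) [-12.27  22.37   0.15] w 0.0429 F [ 1.2 -0.6  0.1] q6 -5.0
```

Emit:
servo_tool([
  [0,0,0,0,0,8,0],
  [0,0,0,0,0,8,0],
  [0,0,0,0,0,8,0],
  [0,0,0,0,0,8,0],
  [0,0,0,0,0,8,0],
])

```text
clock: 20.25
position: [0.5668, -0.0358, 0.241]
ee_rot: [-0.0, 0.926, 0.378, 0.0]
contact_force: [0.2, 0.6, 0.4]
width: 0.0425
gripper_force: 0.0
```

Emit:
servo_tool([
  [0,0,0,0,0,8,0],
  [0,0,0,0,0,8,0],
  [0,0,0,0,0,8,0],
  [-3.2,3.5,0,0,0,0,0],
  [-3.2,3.5,0,0,0,0,0],
])

```text
clock: 20.75
position: [0.5319, -0.1239, 0.241]
ee_rot: [-0.0, 0.983, 0.182, 0.0]
contact_force: [0.3, -1.2, 0.8]
width: 0.0425
gripper_force: 0.0
```

Emit:
servo_tool([
  [-3.2,3.5,0,0,0,0,0],
  [-3.2,3.5,0,0,0,0,0],
  [-3.2,3.5,0,0,0,0,0],
  [0,0,0,0,0,0,0],
  [0,0,0,0,0,0,0],
])

```text
clock: 21.25
position: [0.4788, -0.2574, 0.241]
ee_rot: [-0.001, 0.984, 0.179, 0.0]
contact_force: [-0.5, 0.7, -0.0]
width: 0.0428
gripper_force: 0.0
```

```bash
python3 - <<'E'
from h import *
im,c,q=refit((.524,-.242),1,20.5)
cv2.imwrite('pics/w4raw.png',im[:,:,::-1])
p=q[2]; delta(p[0],p[1],.023,np.degrees(p[2])-90)
E
```

```text
fit 522 of 1350 [ 0.5245 -0.2427] 19.9
t 21.3 phi -69.3 rz 0.7 tilt 0.09 then cm (tool) [ 4.74  0.25 21.8 ] w 0.0427 F [-0.2  0.4  0.6] q6 34.0
```

Emit:
servo_tool([
  [2.37,0.12,0,0,0,0.7,0],
  [2.37,0.12,0,0,0,0,0],
  [0,0,4,0,0,0,0],
  [0,0,4,0,0,0,0],
  [0,0,4,0,0,0,0],
], squeeze=40)

```text
clock: 21.8
position: [0.5252, -0.2408, 0.1203]
ee_rot: [-0.0, 0.985, 0.175, 0.001]
contact_force: [1.3, 0.0, -0.2]
width: 0.0428
gripper_force: 0.0
```

Emit:
servo_tool([
  [0,0,4,0,0,0,0],
  [0,0,3,0,0,0,0],
  [0,0,2,0,0,0,0],
  [0,0,0.8,0,0,0,0],
  [0,0,0,0,0,0,0],
])

```text
clock: 22.3
position: [0.5239, -0.2417, 0.0224]
ee_rot: [-0.001, 0.985, 0.174, -0.001]
contact_force: [0.2, 0.1, 0.3]
width: 0.0425
gripper_force: 0.0
```

Emit:
servo_tool([
  [0,0,0,0,0,0,1],
  [0,0,0,0,0,0,1],
  [0,0,0,0,0,0,1],
  [0,0,0,0,0,0,1],
  [0,0,0,0,0,0,1],
])

```text
clock: 22.8
position: [0.5247, -0.244, 0.0246]
ee_rot: [0.001, 0.985, 0.173, 0.001]
contact_force: [1.7, 0.8, 6.4]
width: 0.0071
gripper_force: 42.9
```

Emit:
servo_tool([
  [0,0,-1,0,0,0,1],
  [0,0,-3,0,0,0,1],
  [0,0,-4,0,0,0,1],
  [0,0,-4,0,0,0,1],
  [0,0,-4,0,0,0,1],
])

```text
clock: 23.3
position: [0.523, -0.2437, 0.185]
ee_rot: [-0.0, 0.985, 0.173, -0.0]
contact_force: [-0.7, -0.6, -0.6]
width: 0.007
gripper_force: 41.7
```

Emit:
servo_tool([
  [0,0,0,0,0,-8,1],
  [0,0,0,0,0,-8,1],
  [0,0,0,0,0,-8,1],
  [0,0,0,0,0,-8,1],
  [0,0,0,0,0,-8,1],
])

```text
clock: 23.8
position: [0.5231, -0.2438, 0.1835]
ee_rot: [-0.0, 0.865, 0.502, -0.0]
contact_force: [0.4, -0.3, -1.2]
width: 0.0076
gripper_force: 41.8
```

Emit:
servo_tool([
  [0,0,0,0,0,-8,1],
  [0,0,0,0,0,-8,1],
  [0,0,0,0,0,-8,1],
  [0,0,0,0,0,-0.6,1],
  [0,0,0,0,0,0,1],
])

```text
clock: 24.3
position: [0.5234, -0.2438, 0.1834]
ee_rot: [-0.0, 0.741, 0.671, -0.0]
contact_force: [0.4, 0.3, -1.2]
width: 0.0074
gripper_force: 41.8
```

```bash
python3 - <<'E'
from h import *
delta(.545,.1031,.037,-5.4)
E
```

```text
t 24.3 phi -5.6 rz -0.2 tilt 0.02 then cm (tool) [34.74 -1.11 14.64] w 0.0074 F [ 0.4  0.3 -1.2] q6 -26.0
```

Emit:
servo_tool([
  [4.34,-0.14,0,0,0,0,1],
  [4.34,-0.14,0,0,0,0,1],
  [4.34,-0.14,0,0,0,0,1],
  [4.34,-0.14,0,0,0,0,1],
  [4.34,-0.14,0,0,0,0,1],
])

```text
clock: 24.8
position: [0.5373, -0.0256, 0.1835]
ee_rot: [0.0, 0.741, 0.671, 0.0]
contact_force: [0.5, 0.2, -1.4]
width: 0.007
gripper_force: 41.8
```

Emit:
servo_tool([
  [4.34,-0.14,0,0,0,0,1],
  [4.34,-0.14,0,0,0,0,1],
  [4.34,-0.14,0,0,0,0,1],
  [0,0,3,0,0,0,1],
  [0,0,3,0,0,0,1],
])

```text
clock: 25.3
position: [0.5466, 0.1047, 0.1237]
ee_rot: [0.001, 0.74, 0.673, 0.001]
contact_force: [0.2, -0.4, -1.7]
width: 0.0074
gripper_force: 41.9
```

Emit:
servo_tool([
  [0,0,0,0,0,0,1],
  [0,0,0,0,0,0,1],
  [0,0,0,0,0,0,1],
  [0,0,0,0,0,0,1],
  [0,0,0,0,0,0,1],
])

```text
clock: 25.8
position: [0.5466, 0.1027, 0.1246]
ee_rot: [0.001, 0.74, 0.672, 0.001]
contact_force: [-0.8, 0.5, -1.3]
width: 0.007
gripper_force: 41.7
```

```bash
python3 - <<'E'
from h import *
delta(.545,.1031,.037,-5.4)
E
```

```text
t 25.8 phi -5.5 rz -0.1 tilt 0.14 then cm (tool) [ 0.03 -0.16  8.76] w 0.007 F [-0.8  0.5 -1.3] q6 9.0
```

Emit:
servo_tool([
  [0,-0.16,0,0,0,0,1],
  [0,0,3,0,0,0,1],
  [0,0,3,0,0,0,1],
  [0,0,1.8,0,0,0,1],
  [0,0,1,0,0,0,1],
])

```text
clock: 26.3
position: [0.5432, 0.1028, 0.0342]
ee_rot: [-0.001, 0.74, 0.672, -0.001]
contact_force: [-6.8, -6.2, 53.7]
width: 0.0071
gripper_force: 51.1
```

Emit:
servo_tool([
  [0,0,0,0,0,0,1],
  [0,0,0,0,0,0,1],
  [0,0,0,0,0,0,0.65],
  [0,0,0,0,0,0,0.65],
  [0,0,0,0,0,0,0.65],
])

```text
clock: 26.8
position: [0.5445, 0.1031, 0.0357]
ee_rot: [0.0, 0.74, 0.672, 0.0]
contact_force: [-0.2, 0.6, 0.2]
width: 0.015
gripper_force: 0.0
```

Emit:
servo_tool([
  [0,0,-2,0,0,0,0.65],
  [0,0,-4,0,0,0,0.65],
  [0,0,-4,0,0,0,0.5],
  [0,0,-4,0,0,0,0.2],
  [0,0,-4,0,0,0,0],
])

```text
clock: 27.3
position: [0.5439, 0.1031, 0.2172]
ee_rot: [0.0, 0.74, 0.672, 0.0]
contact_force: [0.2, 0.5, 0.4]
width: 0.0425
gripper_force: 0.0
```

Emit:
servo_tool([
  [-4.6,0,-1,0,0,0,0],
  [-4.6,0,-1,0,0,0,0],
  [-4.6,0,0,0,0,0,0],
  [0,0,0,0,0,0,0],
  [0,0,0,0,0,0,0],
])

```text
clock: 27.8
position: [0.5307, -0.035, 0.2354]
ee_rot: [-0.0, 0.741, 0.671, 0.0]
contact_force: [-0.7, 0.2, -0.7]
width: 0.0426
gripper_force: 0.0
```

```bash
python3 - <<'E'
from h import *
im,c,q=refit((.545,.103),1,84.5,z0=.010,rad=35)
show(im,'wrist',c,[],'w5.png',(100,0,420,240),2)
delta(.669,-.349,.24,-5.5)
E
```

```text
fit 767 of 1463 [0.5461 0.1019] 85.2
t 27.85 phi -5.5 rz -0.0 tilt 0.06 then cm (tool) [-30.03  16.77  -0.47] w 0.0428 F [-0.3  0.6  0.4] q6 -6.0
```

View pics/w5.png

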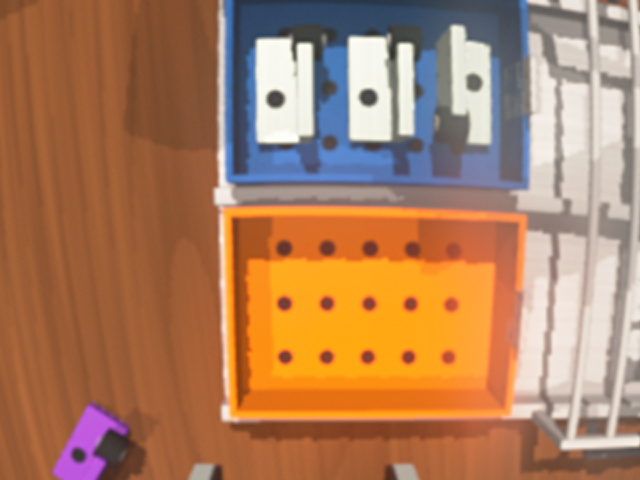

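All three left-hand brackets stand in the blue tray, at display px (285,90), (382,90) and (465,85). Next is B.

Emit:
servo_tool([
  [-4.28,2.37,0,0,0,0,0],
  [-4.28,2.37,0,0,0,0,0],
  [-4.28,2.37,0,0,0,0,0],
  [-4.28,2.37,0,0,0,0,0],
  [-4.28,2.37,0,0,0,0,0],
])

```text
clock: 28.35
position: [0.6299, -0.2581, 0.2349]
ee_rot: [-0.0, 0.739, 0.673, 0.0]
contact_force: [0.2, -0.5, -0.7]
width: 0.0428
gripper_force: 0.0
```

Emit:
servo_tool([
  [-4.28,2.37,0,0,0,0,0],
  [-4.28,2.37,0,0,0,0,0],
  [0,0,0,0,0,-8,0],
  [0,0,0,0,0,-8,0],
  [0,0,0,0,0,-8,0],
])

```text
clock: 28.85
position: [0.6687, -0.3466, 0.2339]
ee_rot: [-0.001, 0.581, 0.814, 0.0]
contact_force: [-0.2, 0.0, 0.1]
width: 0.0427
gripper_force: 0.0
```

Emit:
servo_tool([
  [0,0,0,0,0,-8,0],
  [0,0,0,0,0,-8,0],
  [0,0,0,0,0,-8,0],
  [0,0,0,0,0,-8,0],
  [0,0,0,0,0,-8,0],
])

```text
clock: 29.35
position: [0.6686, -0.3458, 0.2347]
ee_rot: [-0.0, 0.267, 0.964, 0.001]
contact_force: [-0.2, 0.6, 0.3]
width: 0.0425
gripper_force: 0.0
```

Emit:
servo_tool([
  [0,0,0,0,0,-8,0],
  [0,0,0,0,0,-8,0],
  [0,0,0,0,0,-8,0],
  [0,0,0,0,0,0,0],
  [0,0,0,0,0,0,0],
])

```text
clock: 29.85
position: [0.6682, -0.3468, 0.2349]
ee_rot: [-0.0, 0.066, 0.998, 0.0]
contact_force: [-0.2, -0.6, -0.5]
width: 0.0424
gripper_force: 0.0
```

```bash
python3 - <<'E'
from h import *
im,c,q=refit((.6196,-.343),-1,172.6)
cv2.imwrite('pics/w6raw.png',im[:,:,::-1])
p=q[2]; delta(p[0],p[1],.023,np.degrees(p[2])-90)
E
```

```text
fit 532 of 1384 [ 0.6191 -0.3431] 171.7
t 29.9 phi 82.5 rz 0.8 tilt 0.04 then cm (tool) [ 4.9  -0.32 21.19] w 0.0426 F [-0.2  0.6  1. ] q6 -115.0
```

Emit:
servo_tool([
  [2.45,-0.16,0,0,0,0.8,0],
  [2.45,-0.16,0,0,0,0,0],
  [0,0,4,0,0,0,0],
  [0,0,4,0,0,0,0],
  [0,0,4,0,0,0,0],
], squeeze=40)

```text
clock: 30.4
position: [0.6187, -0.3446, 0.1148]
ee_rot: [0.001, 0.073, 0.997, -0.0]
contact_force: [0.8, -0.4, 0.3]
width: 0.0424
gripper_force: 0.0
```

Emit:
servo_tool([
  [0,0,4,0,0,0,0],
  [0,0,3,0,0,0,0],
  [0,0,1.5,0,0,0,0],
  [0,0,0.7,0,0,0,0],
  [0,0,0,0,0,0,0],
])

```text
clock: 30.9
position: [0.6188, -0.3448, 0.0232]
ee_rot: [-0.0, 0.072, 0.997, 0.0]
contact_force: [0.4, -1.1, 0.3]
width: 0.0426
gripper_force: 0.0
```

Emit:
servo_tool([
  [0,0,0,0,0,0,1],
  [0,0,0,0,0,0,1],
  [0,0,0,0,0,0,1],
  [0,0,0,0,0,0,1],
  [0,0,0,0,0,0,1],
])

```text
clock: 31.4
position: [0.6195, -0.3453, 0.0251]
ee_rot: [0.001, 0.072, 0.997, -0.001]
contact_force: [1.0, -0.1, 5.8]
width: 0.0073
gripper_force: 42.7
```

Emit:
servo_tool([
  [0,0,-1,0,0,0,1],
  [0,0,-3,0,0,0,1],
  [0,0,-4,0,0,0,1],
  [0,0,-4,0,0,0,1],
  [0,0,-4,0,0,0,1],
])

```text
clock: 31.9
position: [0.6179, -0.3445, 0.1847]
ee_rot: [-0.001, 0.072, 0.997, 0.0]
contact_force: [0.1, -1.1, -1.7]
width: 0.0074
gripper_force: 41.6
```

Emit:
servo_tool([
  [0,0,0,0,0,8,1],
  [0,0,0,0,0,8,1],
  [0,0,0,0,0,8,1],
  [0,0,0,0,0,8,1],
  [0,0,0,0,0,8,1],
])

```text
clock: 32.4
position: [0.618, -0.3446, 0.1832]
ee_rot: [-0.001, 0.412, 0.911, 0.0]
contact_force: [-0.4, 0.2, -0.8]
width: 0.0077
gripper_force: 41.6
```

Emit:
servo_tool([
  [0,0,0,0,0,8,1],
  [0,0,0,0,0,8,1],
  [0,0,0,0,0,8,1],
  [0,0,0,0,0,8,1],
  [0,0,0,0,0,8,1],
])

```text
clock: 32.9
position: [0.618, -0.3446, 0.1832]
ee_rot: [-0.001, 0.699, 0.716, -0.0]
contact_force: [1.2, -0.2, -1.9]
width: 0.0073
gripper_force: 41.6
```

Emit:
servo_tool([
  [0,0,0,0,0,7.1,1],
  [0,0,0,0,0,0,1],
  [0,0,0,0,0,0,1],
  [0,0,0,0,0,0,1],
  [0,0,0,0,0,0,1],
])

```text
clock: 33.4
position: [0.6184, -0.3447, 0.1832]
ee_rot: [-0.0, 0.739, 0.673, -0.0]
contact_force: [0.2, -0.3, -1.4]
width: 0.0073
gripper_force: 41.6
```

```bash
python3 - <<'E'
from h import *
delta(.6078,-.0357,.037,-5.4)
E
```

```text
t 33.4 phi -5.3 rz 0.1 tilt 0.02 then cm (tool) [30.67 -3.96 14.62] w 0.0073 F [ 0.2 -0.3 -1.4] q6 -29.0
```

Emit:
servo_tool([
  [4.38,-0.57,0,0,0,0,1],
  [4.38,-0.57,0,0,0,0,1],
  [4.38,-0.57,0,0,0,0,1],
  [4.38,-0.57,0,0,0,0,1],
  [4.38,-0.57,0,0,0,0,1],
])

```text
clock: 33.9
position: [0.6104, -0.1225, 0.1835]
ee_rot: [0.0, 0.739, 0.673, 0.0]
contact_force: [0.2, -0.2, -1.6]
width: 0.0077
gripper_force: 41.6
```

Emit:
servo_tool([
  [4.38,-0.57,0,0,0,0,1],
  [4.38,-0.54,0,0,0,0,1],
  [0,0,3,0,0,0,1],
  [0,0,3,0,0,0,1],
  [0,0,0,0,0,0,1],
])

```text
clock: 34.4
position: [0.6046, -0.0347, 0.1196]
ee_rot: [-0.003, 0.739, 0.674, -0.003]
contact_force: [-1.1, -0.6, -1.1]
width: 0.0074
gripper_force: 41.5
```

Emit:
servo_tool([
  [0,0,0,0,0,0,1],
  [0,0,0,0,0,0,1],
  [0,0,0,0,0,0,1],
  [0,0,0,0,0,0,1],
  [0,0,0,0,0,0,1],
])

```text
clock: 34.9
position: [0.6082, -0.0361, 0.1241]
ee_rot: [0.001, 0.74, 0.673, 0.0]
contact_force: [-0.3, -0.3, -0.9]
width: 0.0069
gripper_force: 41.5
```

```bash
python3 - <<'E'
from h import *
delta(.6078,-.0357,.037,-5.4)
E
```

```text
t 34.9 phi -5.4 rz -0.0 tilt 0.08 then cm (tool) [ 0.04 -0.05  8.71] w 0.0069 F [-0.3 -0.3 -0.9] q6 -5.0
```

Emit:
servo_tool([
  [0,0,3,0,0,0,1],
  [0,0,3,0,0,0,1],
  [0,0,1.3,0,0,0,1],
  [0,0,0.8,0,0,0,1],
  [0,0,0.5,0,0,0,1],
])

```text
clock: 35.4
position: [0.6083, -0.0359, 0.0372]
ee_rot: [0.0, 0.74, 0.673, 0.0]
contact_force: [0.3, 0.2, -1.2]
width: 0.0073
gripper_force: 41.6
```

Emit:
servo_tool([
  [0,0,0,0,0,0,1],
  [0,0,0,0,0,0,1],
  [0,0,0,0,0,0,0.65],
  [0,0,0,0,0,0,0.65],
  [0,0,0,0,0,0,0.65],
])

```text
clock: 35.9
position: [0.6083, -0.0359, 0.038]
ee_rot: [0.001, 0.74, 0.673, 0.0]
contact_force: [-0.6, 0.5, -0.4]
width: 0.015
gripper_force: 0.0
```

Emit:
servo_tool([
  [0,0,-2,0,0,0,0.65],
  [0,0,-4,0,0,0,0.65],
  [0,0,-4,0,0,0,0.5],
  [0,0,-5,0,0,0,0.2],
  [0,0,-5,0,0,0,0],
])

```text
clock: 36.4
position: [0.6074, -0.0357, 0.2392]
ee_rot: [-0.0, 0.74, 0.673, 0.0]
contact_force: [1.1, 0.1, -0.9]
width: 0.0426
gripper_force: 0.0
```

Emit:
servo_tool([
  [-3.85,-1.93,0,0,0,0,0],
  [-3.85,-1.93,0,0,0,0,0],
  [-3.85,-1.93,0,0,0,0,0],
  [-3.85,-1.93,0,0,0,0,0],
  [-3.85,-1.93,0,0,0,0,0],
])

```text
clock: 36.9
position: [0.4927, -0.2196, 0.2378]
ee_rot: [0.001, 0.739, 0.673, 0.0]
contact_force: [0.6, -0.9, 0.5]
width: 0.0428
gripper_force: 0.0
```

Emit:
servo_tool([
  [-3.85,-1.93,0,0,0,0,0],
  [0,0,0,0,0,-8.4,0],
  [0,0,0,0,0,-8.4,0],
  [0,0,0,0,0,-8.4,0],
  [0,0,0,0,0,-8.4,0],
])

```text
clock: 37.4
position: [0.4707, -0.2552, 0.2376]
ee_rot: [0.0, 0.511, 0.86, 0.0]
contact_force: [0.5, -0.1, 0.2]
width: 0.0428
gripper_force: 0.0
```

Emit:
servo_tool([
  [0,0,0,0,0,-8.4,0],
  [0,0,0,0,0,-8.4,0],
  [0,0,0,0,0,0,0],
  [0,0,0,0,0,0,0],
  [0,0,0,0,0,0,0],
])

```text
clock: 37.9
position: [0.4709, -0.2549, 0.2374]
ee_rot: [0.0, 0.383, 0.924, 0.0]
contact_force: [-0.2, 0.0, -0.5]
width: 0.0426
gripper_force: 0.0
```

```bash
python3 - <<'E'
from h import *
im,c,q=refit((.436,-.2195),-1,315)
cv2.imwrite('pics/w7raw.png',im[:,:,::-1])
p=q[2]; delta(p[0],p[1],.023,np.degrees(p[2])-270)
E
```

```text
fit 475 of 1367 [ 0.4366 -0.2207] 314.7
t 37.95 phi 44.9 rz 0.2 tilt 0.01 then cm (tool) [ 4.85 -0.03 21.43] w 0.0426 F [ 0.7 -0.3  0.5] q6 -81.0
```

Emit:
servo_tool([
  [2.42,0,0,0,0,0.2,0],
  [2.42,0,0,0,0,0,0],
  [0,0,4,0,0,0,0],
  [0,0,4,0,0,0,0],
  [0,0,4,0,0,0,0],
], squeeze=40)

```text
clock: 38.45
position: [0.437, -0.2207, 0.1167]
ee_rot: [0.001, 0.385, 0.923, -0.0]
contact_force: [1.2, -0.3, -0.4]
width: 0.043
gripper_force: 0.0
```

Emit:
servo_tool([
  [0,0,4,0,0,0,0],
  [0,0,3,0,0,0,0],
  [0,0,1.7,0,0,0,0],
  [0,0,0.7,0,0,0,0],
  [0,0,0,0,0,0,0],
])

```text
clock: 38.95
position: [0.4364, -0.2205, 0.0227]
ee_rot: [-0.001, 0.384, 0.923, 0.0]
contact_force: [0.5, 0.3, -0.8]
width: 0.0428
gripper_force: 0.0
```

Emit:
servo_tool([
  [0,0,0,0,0,0,1],
  [0,0,0,0,0,0,1],
  [0,0,0,0,0,0,1],
  [0,0,0,0,0,0,1],
  [0,0,0,0,0,0,1],
])

```text
clock: 39.45
position: [0.4376, -0.2212, 0.0245]
ee_rot: [0.001, 0.384, 0.923, -0.0]
contact_force: [-1.0, 0.4, 7.2]
width: 0.0071
gripper_force: 40.0
```

Emit:
servo_tool([
  [0,0,-1,0,0,0,1],
  [0,0,-3,0,0,0,1],
  [0,0,-4,0,0,0,1],
  [0,0,-4,0,0,0,1],
  [0,0,-4,0,0,0,1],
])

```text
clock: 39.95
position: [0.4362, -0.2203, 0.1853]
ee_rot: [-0.0, 0.384, 0.923, 0.0]
contact_force: [0.9, -0.2, -0.9]
width: 0.0069
gripper_force: 39.0
```

Emit:
servo_tool([
  [0,0,0,0,0,8.4,1],
  [0,0,0,0,0,8.4,1],
  [0,0,0,0,0,8.4,1],
  [0,0,0,0,0,8.4,1],
  [0,0,0,0,0,8.4,1],
])

```text
clock: 40.45
position: [0.4363, -0.2203, 0.1837]
ee_rot: [-0.0, 0.692, 0.722, 0.0]
contact_force: [-0.1, -0.1, -0.6]
width: 0.0071
gripper_force: 39.0
```

Emit:
servo_tool([
  [0,0,0,0,0,8.1,1],
  [0,0,0,0,0,0,1],
  [0,0,0,0,0,0,1],
  [0,0,0,0,0,0,1],
  [0,0,0,0,0,0,1],
])

```text
clock: 40.95
position: [0.4367, -0.2206, 0.1833]
ee_rot: [-0.0, 0.739, 0.674, 0.0]
contact_force: [0.0, 0.0, -0.5]
width: 0.0072
gripper_force: 39.1
```

```bash
python3 - <<'E'
from h import *
delta(.5396,-.0143,.037,-5.4)
E
```

```text
t 40.95 phi -5.2 rz 0.2 tilt 0.01 then cm (tool) [21.51  8.31 14.63] w 0.0072 F [ 0.   0.  -0.5] q6 -30.0
```

Emit:
servo_tool([
  [4.3,1.66,0,0,0,0,1],
  [4.3,1.66,0,0,0,0,1],
  [4.3,1.66,0,0,0,0,1],
  [4.3,1.66,0,0,0,0,1],
  [4.3,1.66,0,0,0,0,1],
])

```text
clock: 41.45
position: [0.5398, -0.0125, 0.1834]
ee_rot: [0.0, 0.739, 0.674, 0.0]
contact_force: [0.7, -0.4, -1.1]
width: 0.0069
gripper_force: 39.2
```

Emit:
servo_tool([
  [0,0,3,0,0,0.2,1],
  [0,0,3,0,0,0,1],
  [0,0,0,0,0,0,1],
  [0,0,0,0,0,0,1],
  [0,0,0,0,0,0,1],
])

```text
clock: 41.95
position: [0.5404, -0.0148, 0.1248]
ee_rot: [0.001, 0.74, 0.672, 0.001]
contact_force: [0.5, -0.4, -0.3]
width: 0.0071
gripper_force: 39.1
```

```bash
python3 - <<'E'
from h import *
delta(.5396,-.0143,.037,-5.4)
E
```

```text
t 41.95 phi -5.5 rz -0.1 tilt 0.17 then cm (tool) [ 0.04 -0.08  8.78] w 0.0071 F [ 0.5 -0.4 -0.3] q6 -3.0
```

Emit:
servo_tool([
  [0,-0.08,3,0,0,0,1],
  [0,0,3,0,0,0,1],
  [0,0,1.3,0,0,0,1],
  [0,0,0.8,0,0,0,1],
  [0,0,0.6,0,0,0,1],
])

```text
clock: 42.45
position: [0.5396, -0.0146, 0.0371]
ee_rot: [0.001, 0.74, 0.672, 0.001]
contact_force: [0.3, -0.4, -0.0]
width: 0.0073
gripper_force: 39.2
```

Emit:
servo_tool([
  [0,0,0,0,0,0,1],
  [0,0,0,0,0,0,1],
  [0,0,0,0,0,0,0.65],
  [0,0,0,0,0,0,0.65],
  [0,0,0,0,0,0,0.65],
])

```text
clock: 42.95
position: [0.5387, -0.0141, 0.0368]
ee_rot: [0.0, 0.74, 0.672, 0.0]
contact_force: [-0.4, -0.9, -1.5]
width: 0.0149
gripper_force: 0.0
```

Emit:
servo_tool([
  [0,0,-2,0,0,0,0.65],
  [0,0,-4,0,0,0,0.65],
  [0,0,-4,0,0,0,0.5],
  [0,0,-5,0,0,0,0.5],
  [0,0,-5,0,0,0,1],
])

```text
clock: 43.45
position: [0.5378, -0.014, 0.2381]
ee_rot: [-0.0, 0.74, 0.673, -0.0]
contact_force: [1.4, 0.7, 0.6]
width: 0.0085
gripper_force: 0.0
```

Emit:
servo_tool([
  [0,-4,0,0,0,-8.4,1],
  [0,0,0,0,0,-8.4,1],
  [0,0,0,0,0,-8.4,1],
  [0,0,0,0,0,-8.4,1],
  [0,0,0,0,0,-8.4,1],
])

```text
clock: 43.95
position: [0.4983, -0.0103, 0.2366]
ee_rot: [0.0, 0.447, 0.894, 0.0]
contact_force: [-0.1, 0.2, 0.2]
width: 0.0003
gripper_force: 0.0
```

Emit:
servo_tool([
  [0,0,0,0,0,-8.4,1],
  [0,0,0,0,0,-8.4,1],
  [0,0,0,0,0,-8.4,1],
  [0,0,0,0,0,-8.4,1],
  [0,0,0,0,0,-8.4,1],
])

```text
clock: 44.45
position: [0.4984, -0.0103, 0.2364]
ee_rot: [0.0, 0.097, 0.995, 0.0]
contact_force: [0.4, 0.1, 0.4]
width: -0.0004
gripper_force: 0.0
```

Emit:
servo_tool([
  [0,0,0,0,0,-5.9,1],
  [0,0,0,0,0,0,1],
  [0,0,0,0,0,0,1],
  [0,0,0,0,0,0,1],
  [0,0,0,0,0,0,1],
])

```text
clock: 44.95
position: [0.4985, -0.0103, 0.2363]
ee_rot: [0.0, 0.049, 0.999, 0.0]
contact_force: [-0.8, 0.8, -0.3]
width: 0.0001
gripper_force: 0.0
```

```bash
python3 - <<'E'
from h import *
im=snap('top'); snap('wrist','w8.png',scale=1.4)
c=optics.get_calibration('top'); cv2.imwrite('pics/t8.png',cv2.resize(im[140:260,190:420,::-1],None,fx=3.4,fy=3.4,interpolation=cv2.INTER_CUBIC))
a=np.radians(-5.35)
f=lambda c,X,Y:(c[0]+(X*np.cos(a)-Y*np.sin(a))/1e3,c[1]+(X*np.sin(a)+Y*np.cos(a))/1e3)
print(f((.5855,.1068),-83-11-25,0),f((.5737,-.025),-83-36,0))
delta(*f((.5855,.1068),-83-11-25,0),.032,84.65)
delta(*f((.5737,-.025),-83-11-25,0),.032,84.65)
E
```

```text
(np.float64(0.4670183984496873), np.float64(0.11789549882037453)) (np.float64(0.45521839844968726), np.float64(-0.013904501179625479))
t 45.05 phi 84.4 rz -0.3 tilt 0.01 then cm (tool) [ 4.33 12.47 20.43] w -0.0002 F [1.1 0.4 0.1] q6 -94.0
t 45.05 phi 84.4 rz -0.3 tilt 0.01 then cm (tool) [ 4.28 -0.76 20.43] w -0.0002 F [1.1 0.4 0.1] q6 -94.0
```

View pics/w8.png

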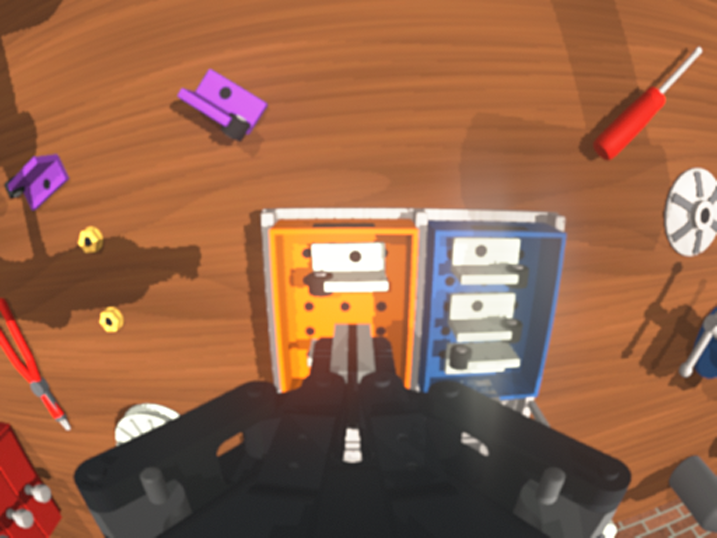

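All five brackets stand in the correct trays: orange at display px (348,265) plus one partly under the gripper, blue at (485,260), (480,310) and (482,355). The nuts haven't moved. Now I'll push the orange tray, starting behind its front wall.

Emit:
servo_tool([
  [2.14,-0.38,0,0,0,-0.3,1],
  [2.14,-0.38,0,0,0,0,1],
  [0,0,4.5,0,0,0,1],
  [0,0,4.5,0,0,0,1],
  [0,0,4.5,0,0,0,1],
])

```text
clock: 45.55
position: [0.4556, -0.0139, 0.1007]
ee_rot: [0.001, 0.046, 0.999, -0.0]
contact_force: [-0.2, -0.8, -1.1]
width: 0.0001
gripper_force: 0.0
```

Emit:
servo_tool([
  [0,0,4,0,0,0,1],
  [0,0,2,0,0,0,1],
  [0,0,0.9,0,0,0,1],
  [0,0,0,0,0,0,1],
  [0,0,0,0,0,0,1],
])

```text
clock: 46.05
position: [0.4563, -0.014, 0.0332]
ee_rot: [0.001, 0.046, 0.999, -0.0]
contact_force: [0.1, -0.5, -0.6]
width: -0.0003
gripper_force: 0.0
```

Emit:
servo_tool([
  [-0.5,0,0,0,0,0,1],
  [-0.5,0,0,0,0,0,1],
  [-0.5,0,0,0,0,0,1],
  [-0.5,0,0,0,0,0,1],
  [-0.5,0,0,0,0,0,1],
])

```text
clock: 46.55
position: [0.4789, -0.016, 0.0324]
ee_rot: [-0.002, 0.046, 0.999, 0.0]
contact_force: [-8.1, -0.4, 6.9]
width: -0.0004
gripper_force: 4.2
```

Emit:
servo_tool([
  [-0.5,0,0,0,0,0,1],
  [-0.5,0,0,0,0,0,1],
  [-0.5,0,0,0,0,0,1],
  [-0.5,0,0,0,0,0,1],
  [-0.5,0,0,0,0,0,1],
])

```text
clock: 47.05
position: [0.4979, -0.0172, 0.0314]
ee_rot: [-0.007, 0.046, 0.999, 0.001]
contact_force: [-11.8, 1.2, 7.8]
width: -0.0003
gripper_force: 5.7
```

Emit:
servo_tool([
  [-0.5,0,0,0,0,0,1],
  [-0.5,0,0,0,0,0,1],
  [-0.5,0,0,0,0,0,1],
  [-0.5,0,0,0,0,0,1],
  [-0.5,0,0,0,0,0,1],
])

```text
clock: 47.55
position: [0.5231, -0.0196, 0.0314]
ee_rot: [-0.007, 0.046, 0.999, 0.001]
contact_force: [-11.4, 0.3, 8.7]
width: -0.0004
gripper_force: 5.9
```

Emit:
servo_tool([
  [-0.7,0,0,0,0,0,1],
  [-0.7,0,0,0,0,0,1],
  [-0.7,0,0,0,0,0,1],
  [-0.7,0,0,0,0,0,1],
  [-0.7,0,0,0,0,0,1],
])

```text
clock: 48.05
position: [0.5585, -0.0229, 0.0314]
ee_rot: [-0.007, 0.046, 0.999, 0.001]
contact_force: [-11.1, 1.4, 8.3]
width: 0.0003
gripper_force: 5.8
```

Emit:
servo_tool([
  [-0.7,0,0,0,0,0,1],
  [-0.7,0,0,0,0,0,1],
  [-0.7,0,0,0,0,0,1],
  [-0.7,0,0,0,0,0,1],
  [-0.7,0,0,0,0,0,1],
])

```text
clock: 48.55
position: [0.5937, -0.0262, 0.0314]
ee_rot: [-0.007, 0.046, 0.999, 0.001]
contact_force: [-10.3, 0.5, 6.5]
width: -0.0
gripper_force: 5.4
```

```bash
python3 - <<'E'
from h import *
s=manip.get_state(); print(s['position'].round(4),np.round(s['contact_force'],1))
im=snap('side','s9.png',(190,120,390,240),4)
top=snap('top')
# rack front edge & rear: white/grey; report rack silhouette
for t in finder.silhouettes('rack','top')[:1]:
    pass
for l in ('pawl_right_bay','pawl_left_bay'):
    for t in finder.tip_of(l,'side'): print(l,round(t['p'],2),np.round(t['at']))
E
```

```text
[ 0.5937 -0.0262  0.0314] [-10.3   0.5   6.5]Traceback (most recent call last):
  File "<stdin>", line 9, in <module>
ValueError: it knows: bracket_l1_centre, bracket_l2_centre, bracket_l3_centre, bracket_r1_centre, bracket_r2_centre, bracket_r3_centre, circlip_pliers, nut, pulley, rack, ramp_plate, screwdriver, tray_blue, tray_
```

View pics/s9.png

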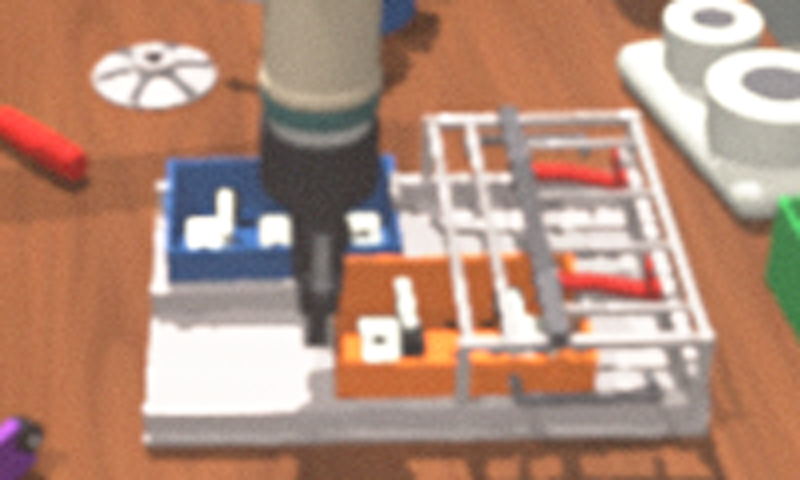

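The orange tray is partly under the cage, its front edge at display x≈335 against about 430 when home. I'll keep pushing and slow down near the end.

Emit:
servo_tool([
  [-0.5,0,0,0,0,0,1],
  [-0.5,0,0,0,0,0,1],
  [-0.5,0,0,0,0,0,1],
  [-0.5,0,0,0,0,0,1],
  [-0.5,0,0,0,0,0,1],
])

```text
clock: 49.2
position: [0.6133, -0.0279, 0.0314]
ee_rot: [-0.012, 0.046, 0.999, 0.001]
contact_force: [-20.8, 1.5, 15.5]
width: 0.0
gripper_force: 10.3
```

Emit:
servo_tool([
  [-0.3,0,0,0,0,0,1],
  [-0.3,0,0,0,0,0,1],
  [-0.3,0,0,0,0,0,1],
  [-0.3,0,0,0,0,0,1],
  [-0.3,0,0,0,0,0,1],
])

```text
clock: 49.7
position: [0.6304, -0.0295, 0.0314]
ee_rot: [-0.01, 0.046, 0.999, 0.001]
contact_force: [-16.4, 1.4, 11.8]
width: 0.0003
gripper_force: 8.3
```

```bash
python3 - <<'E'
from h import *
s=manip.get_state(); print(s['position'].round(4),np.round(s['contact_force'],1))
im=snap('side'); top=snap('top')
# red pawls + tray rear edge crops, stacked
a=cv2.resize(im[140:215,260,None] if 0 else im[140:225,250:375,::-1],(750,510),interpolation=cv2.INTER_CUBIC)
cv2.imwrite('pics/s10.png',a)
E
```

```text
[ 0.6304 -0.0295  0.0314] [-16.4   1.4  11.8]
```

View pics/s10.png

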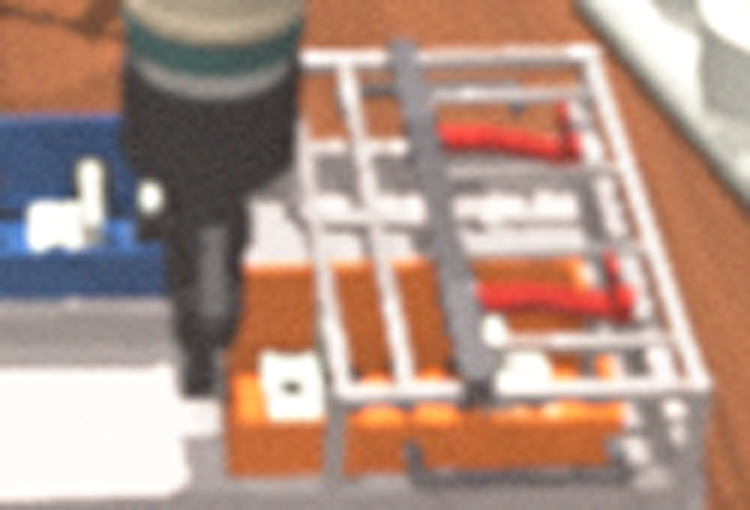

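The pawl is riding on the strike plate, and the rear rim is at display x≈620. I'll carry on in small steps.

Emit:
servo_tool([
  [-0.2,0,0,0,0,0,1],
  [-0.2,0,0,0,0,0,1],
  [-0.2,0,0,0,0,0,1],
  [-0.2,0,0,0,0,0,1],
  [-0.2,0,0,0,0,0,1],
])

```text
clock: 50.3
position: [0.6409, -0.0305, 0.0314]
ee_rot: [-0.009, 0.046, 0.999, 0.001]
contact_force: [-16.0, 1.8, 11.0]
width: 0.0005
gripper_force: 7.8
```

```bash
python3 - <<'E'
from h import *
s=manip.get_state(); print(s['position'].round(4),np.round(s['contact_force'],1))
im=snap('side')
cv2.imwrite('pics/s11.png',cv2.resize(im[140:225,250:375,::-1],(750,510),interpolation=cv2.INTER_CUBIC))
hsv=cv2.cvtColor(im,cv2.COLOR_RGB2HSV); m=cv2.inRange(hsv,(0,150,110),(4,255,255))|cv2.inRange(hsv,(176,150,110),(180,255,255))
m[:140]=0;m[225:]=0;m[:,:300]=0;m[:,375:]=0
n,l,st,ce=cv2.connectedComponentsWithStats(m)
for i in range(1,n):
    if st[i,4]>15: print('red',st[i],ce[i].round(1))
print(proj('side',[.75,-.03,.052]))
E
```

```text
[ 0.6409 -0.0305  0.0314] [-16.    1.8  11. ]
red [323 161  23   5  76] [333.8 163.1]
red [330 187  25   6 105] [342.4 189.3]
[327.24109048 193.17781685]
```

```bash
python3 - <<'E'
from h import *
# rear rim edge of orange from current side image; rack corners from top image
top=snap('top'); cv2.imwrite('pics/t11.png',cv2.resize(top[95:225,195:305,::-1],(550,650)[::1],interpolation=cv2.INTER_CUBIC)[:600])
# wrist pose of w8: TCP (.4985,-.0103,.2363), quat ~[0,.049,.999,0]; camera in tool: from current calibration
s=manip.get_state(); c=optics.get_calibration('wrist')
T=lambda q,p:np.block([[R.from_quat(np.roll(q,-1)).as_matrix(),np.array(p)[:,None]],[np.zeros((1,3)),1]])
E=c['world_to_cam']@T(s['ee_rot'],s['position'])
c8=dict(c); c8['world_to_cam']=E@np.linalg.inv(T([0,.049,.9988,0],[.4985,-.0103,.2363]))
for px in ((264,211),(560,217)): 
    for z in (.006,.02): print(px,z,at_z('wrist',np.array(px)/1.4,z,c8).round(4))
E
```

```text
(264, 211) 0.006 [ 0.4766 -0.0877  0.006 ]
(264, 211) 0.02 [ 0.4745 -0.0845  0.02  ]
(560, 217) 0.006 [0.5059 0.1909 0.006 ]
(560, 217) 0.02 [0.5027 0.1834 0.02  ]
```

View pics/t11.png

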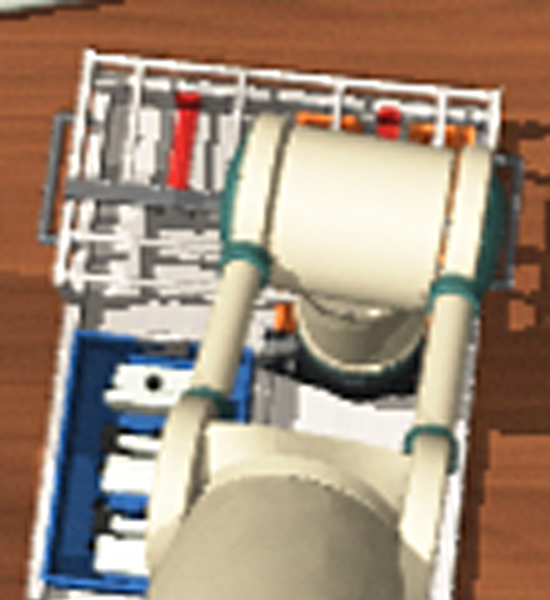

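By the rack's front edge, the stop should be near TCP x≈0.654. About 13 mm remains.

Emit:
servo_tool([
  [-0.2,0,0,0,0,0,1],
  [-0.2,0,0,0,0,0,1],
  [-0.2,0,0,0,0,0,1],
  [-0.1,0,0,0,0,0,1],
  [0,0,0,0,0,0,1],
])

```text
clock: 50.9
position: [0.6501, -0.0314, 0.0314]
ee_rot: [-0.007, 0.046, 0.999, 0.001]
contact_force: [-11.9, 1.2, 6.7]
width: 0.0003
gripper_force: 5.7
```

Emit:
servo_tool([
  [-0.1,0,0,0,0,0,1],
  [0,0,0,0,0,0,1],
  [-0.1,0,0,0,0,0,1],
  [0,0,0,0,0,0,1],
  [0,0,0,0,0,0,1],
])

```text
clock: 51.4
position: [0.6501, -0.0314, 0.0315]
ee_rot: [-0.009, 0.046, 0.999, 0.001]
contact_force: [-14.9, 0.2, 9.5]
width: -0.0
gripper_force: 7.6
```

Emit:
servo_tool([
  [-0.1,0,0,0,0,0,1],
  [-0.1,0,0,0,0,0,1],
  [-0.1,0,0,0,0,0,1],
  [0,0,0,0,0,0,1],
  [0,0,0,0,0,0,1],
])

```text
clock: 51.9
position: [0.65, -0.0314, 0.0315]
ee_rot: [-0.012, 0.046, 0.999, 0.001]
contact_force: [-20.6, 1.4, 14.6]
width: -0.0003
gripper_force: 10.5
```

Emit:
servo_tool([
  [-0.1,0,0,0,0,0,1],
  [-0.1,0,0,0,0,0,1],
  [-0.1,0,0,0,0,0,1],
  [0,0,0,0,0,0,1],
  [0,0,0,0,0,0,1],
])

```text
clock: 52.4
position: [0.65, -0.0314, 0.0315]
ee_rot: [-0.015, 0.046, 0.999, 0.001]
contact_force: [-27.3, 1.3, 18.6]
width: 0.0001
gripper_force: 13.4
```

```bash
python3 - <<'E'
from h import *
s=manip.get_state(); print(s['position'].round(4),np.round(s['contact_force'],1))
im=snap('side')
hsv=cv2.cvtColor(im,cv2.COLOR_RGB2HSV); m=cv2.inRange(hsv,(0,150,110),(4,255,255))|cv2.inRange(hsv,(176,150,110),(180,255,255))
m[:140]=0;m[225:]=0;m[:,:300]=0;m[:,375:]=0
n,l,st,ce=cv2.connectedComponentsWithStats(m)
for i in range(1,n):
    if st[i,4]>15: print('red',st[i],ce[i].round(1))
E
```

```text
[ 0.65   -0.0314  0.0315] [-27.3   1.3  18.6]
red [324 161  22   5  76] [333.9 163.1]
red [330 188  25   7 100] [342.3 190.6]
```

Orange is at the hard stop: the position held while the force rose, and its pawl dropped. I'll back off and go behind the blue tray.

Emit:
servo_tool([
  [0.6,0,0,0,0,0,1],
  [1,0,0,0,0,0,1],
  [2,0,0,0,0,0,1],
  [0,0,-4,0,0,0,1],
  [0,0,-4,0,0,0,1],
])

```text
clock: 52.95
position: [0.6272, -0.0296, 0.1115]
ee_rot: [-0.002, 0.046, 0.999, 0.0]
contact_force: [2.0, -0.1, 0.6]
width: -0.0004
gripper_force: 0.0
```

Emit:
servo_tool([
  [4,0,-2,0,0,0,1],
  [4,0,0,0,0,0,1],
  [4,0,0,0,0,0,1],
  [3,0,0,0,0,0,1],
  [0,0,0,0,0,0,1],
])

```text
clock: 53.45
position: [0.4746, -0.0152, 0.1321]
ee_rot: [-0.002, 0.046, 0.999, 0.0]
contact_force: [0.3, -0.2, -0.6]
width: 0.0002
gripper_force: 0.0
```

Emit:
servo_tool([
  [0,4.4,0,0,0,0,1],
  [0,4.4,0,0,0,0,1],
  [0,4.4,0,0,0,0,1],
  [0,0,0,0,0,0,1],
  [0,0,0,0,0,0,1],
])

```text
clock: 53.95
position: [0.4925, 0.1163, 0.1323]
ee_rot: [0.001, 0.045, 0.999, -0.0]
contact_force: [0.5, -0.3, -0.8]
width: 0.0002
gripper_force: 0.0
```

```bash
cat > pawl.py <<'E'
from h import *
im=snap('side')
def reds(im):
    hsv=cv2.cvtColor(im,cv2.COLOR_RGB2HSV); m=cv2.inRange(hsv,(0,150,110),(4,255,255))|cv2.inRange(hsv,(176,150,110),(180,255,255))
    m[:140]=0;m[225:]=0;m[:,:300]=0;m[:,375:]=0
    n,l,st,ce=cv2.connectedComponentsWithStats(m)
    for i in range(1,n):
        if st[i,4]>15: print('red',st[i],ce[i].round(1))
reds(im)
i0=cv2.imread('pics/side0.png'); i0=cv2.resize(i0,(512,384),interpolation=cv2.INTER_AREA)[:,:,::-1]; print('start'); reds(np.ascontiguousarray(i0))
cv2.imwrite('pics/side_now.png',cv2.resize(im[120:240,190:390,::-1],None,fx=4,fy=4,interpolation=cv2.INTER_CUBIC))
E
python3 pawl.py; python3 - <<'E'
from h import *
delta(.467,.1179,.032,84.65)
E
```

```text
red [324 161  22   5  75] [333.9 163.1]
red [330 188  25   7 103] [342.5 190.5]
start
red [324 161  22   5  75] [333.9 163.1]
red [331 189  24   5  72] [342.8 190.9]
t 54.0 phi 84.8 rz 0.1 tilt 0.05 then cm (tool) [ 2.52  0.02 10.02] w 0.0001 F [ 0.4 -0.1 -0.4] q6 -79.0
```

View pics/side_now.png

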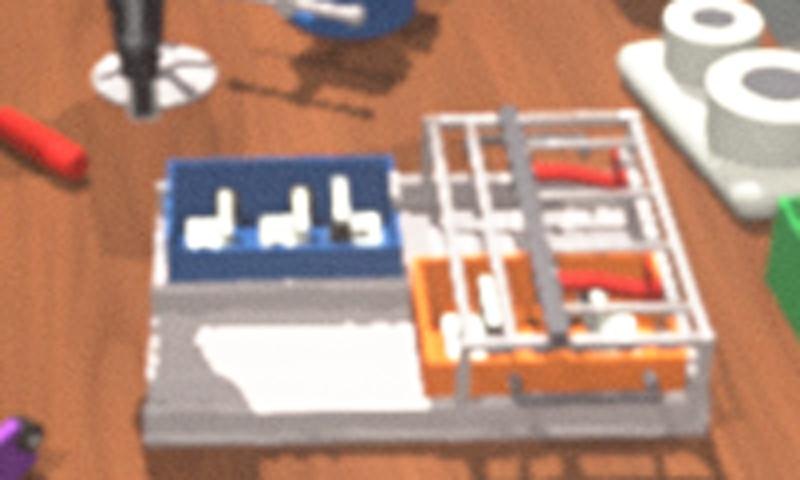

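The orange tray is fully in and its pawl is back at rest behind the strike plate, at display px (655,285). Now the blue tray.

Emit:
servo_tool([
  [2.5,0,0,0,0,0,1],
  [0,0,4,0,0,0,1],
  [0,0,4,0,0,0,1],
  [0,0,2,0,0,0,1],
  [0,0,0,0,0,0,1],
])

```text
clock: 54.5
position: [0.4644, 0.116, 0.0298]
ee_rot: [-0.003, 0.047, 0.999, -0.001]
contact_force: [-1.0, 0.9, 0.8]
width: 0.0002
gripper_force: 0.0
```

Emit:
servo_tool([
  [-0.5,0,0,0,0,0,1],
  [-0.5,0,0,0,0,0,1],
  [-0.5,0,0,0,0,0,1],
  [-0.5,0,0,0,0,0,1],
  [-0.5,0,0,0,0,0,1],
])

```text
clock: 55.0
position: [0.4923, 0.1154, 0.033]
ee_rot: [0.001, 0.046, 0.999, 0.0]
contact_force: [-0.8, 0.2, -0.3]
width: 0.0005
gripper_force: 0.0
```

Emit:
servo_tool([
  [-0.7,0,0,0,0,0,1],
  [-0.7,0,0,0,0,0,1],
  [-0.7,0,0,0,0,0,1],
  [-0.7,0,0,0,0,0,1],
  [-0.7,0,0,0,0,0,1],
])

```text
clock: 55.5
position: [0.52, 0.1124, 0.0318]
ee_rot: [-0.006, 0.046, 0.999, -0.0]
contact_force: [-10.1, 1.4, 7.1]
width: 0.0005
gripper_force: 5.4
```

Emit:
servo_tool([
  [-0.7,0,0,0,0,0,1],
  [-0.7,0,0,0,0,0,1],
  [-0.7,0,0,0,0,0,1],
  [-0.7,0,0,0,0,0,1],
  [-0.7,0,0,0,0,0,1],
])

```text
clock: 56.0
position: [0.5551, 0.1093, 0.0318]
ee_rot: [-0.006, 0.046, 0.999, -0.0]
contact_force: [-10.8, 1.3, 6.8]
width: 0.0003
gripper_force: 5.3
```

Emit:
servo_tool([
  [-0.7,0,0,0,0,0,1],
  [-0.7,0,0,0,0,0,1],
  [-0.7,0,0,0,0,0,1],
  [-0.7,0,0,0,0,0,1],
  [-0.7,0,0,0,0,0,1],
])

```text
clock: 56.5
position: [0.5903, 0.1061, 0.0318]
ee_rot: [-0.006, 0.046, 0.999, -0.0]
contact_force: [-9.5, 0.6, 7.4]
width: -0.0002
gripper_force: 5.1
```

Emit:
servo_tool([
  [-0.6,0,0,0,0,0,1],
  [-0.6,0,0,0,0,0,1],
  [-0.6,0,0,0,0,0,1],
  [-0.6,0,0,0,0,0,1],
  [-0.6,0,0,0,0,0,1],
])

```text
clock: 57.0
position: [0.6204, 0.1034, 0.0318]
ee_rot: [-0.006, 0.046, 0.999, -0.0]
contact_force: [-9.6, 0.5, 6.4]
width: 0.0002
gripper_force: 4.9
```

Emit:
servo_tool([
  [-0.3,0,0,0,0,0,1],
  [-0.3,0,0,0,0,0,1],
  [-0.3,0,0,0,0,0,1],
  [-0.3,0,0,0,0,0,1],
  [-0.3,0,0,0,0,0,1],
])

```text
clock: 57.5
position: [0.6315, 0.1024, 0.0318]
ee_rot: [-0.01, 0.046, 0.999, -0.0]
contact_force: [-16.5, 0.7, 11.3]
width: -0.0
gripper_force: 8.3
```

Emit:
servo_tool([
  [-0.2,0,0,0,0,0,1],
  [-0.2,0,0,0,0,0,1],
  [-0.2,0,0,0,0,0,1],
  [-0.2,0,0,0,0,0,1],
  [-0.2,0,0,0,0,0,1],
])

```text
clock: 58.0
position: [0.6421, 0.1014, 0.0318]
ee_rot: [-0.009, 0.046, 0.999, -0.0]
contact_force: [-16.0, 1.1, 10.9]
width: -0.0
gripper_force: 7.8
```

Emit:
servo_tool([
  [-0.2,0,0,0,0,0,1],
  [-0.2,0,0,0,0,0,1],
  [-0.2,0,0,0,0,0,1],
  [-0.2,0,0,0,0,0,1],
  [0,0,0,0,0,0,1],
])

```text
clock: 58.5
position: [0.6512, 0.1006, 0.0318]
ee_rot: [-0.008, 0.046, 0.999, -0.0]
contact_force: [-12.5, 1.0, 8.4]
width: 0.0
gripper_force: 6.8
```

Emit:
servo_tool([
  [-0.2,0,0,0,0,0,1],
  [-0.2,0,0,0,0,0,1],
  [-0.2,0,0,0,0,0,1],
  [-0.2,0,0,0,0,0,1],
  [0,0,0,0,0,0,1],
])

```text
clock: 59.0
position: [0.6612, 0.0997, 0.0318]
ee_rot: [-0.006, 0.046, 0.999, -0.0]
contact_force: [-8.0, 0.9, 4.4]
width: -0.0002
gripper_force: 4.2
```

Emit:
servo_tool([
  [-0.1,0,0,0,0,0,1],
  [-0.1,0,0,0,0,0,1],
  [-0.1,0,0,0,0,0,1],
  [-0.1,0,0,0,0,0,1],
  [0,0,0,0,0,0,1],
])

```text
clock: 59.5
position: [0.6628, 0.0996, 0.0318]
ee_rot: [-0.008, 0.046, 0.999, -0.0]
contact_force: [-13.8, 1.6, 9.5]
width: 0.0003
gripper_force: 7.3
```

Force dropped as the pawl fell, then rose at x≈0.663, the expected stop. I'll add 2 mm to be sure, then retreat and check.

Emit:
servo_tool([
  [-0.1,0,0,0,0,0,1],
  [-0.1,0,0,0,0,0,1],
  [-0.1,0,0,0,0,0,1],
  [0,0,0,0,0,0,1],
  [0,0,0,0,0,0,1],
])

```text
clock: 60.0
position: [0.6627, 0.0996, 0.0318]
ee_rot: [-0.011, 0.046, 0.999, -0.0]
contact_force: [-19.4, 1.3, 13.5]
width: 0.0002
gripper_force: 10.1
```

Emit:
servo_tool([
  [0.6,0,0,0,0,0,1],
  [1,0,0,0,0,0,1],
  [3,0,0,0,0,0,1],
  [4,0,-2,0,0,0,1],
  [4,0,-3,0,0,0,1],
])

```text
clock: 60.5
position: [0.5459, 0.11, 0.0809]
ee_rot: [-0.002, 0.046, 0.999, -0.0]
contact_force: [-0.1, 1.4, 1.2]
width: 0.0001
gripper_force: 0.0
```

Emit:
servo_tool([
  [4,0,-3,0,0,0,1],
  [4,0,-3,0,0,0,1],
  [0,0,-4,0,0,0,1],
  [0,0,-4,0,0,0,1],
  [0,0,-2,0,0,0,1],
])

```text
clock: 61.0
position: [0.4699, 0.1178, 0.2464]
ee_rot: [0.004, 0.046, 0.999, 0.001]
contact_force: [-0.1, -0.1, -0.1]
width: 0.0002
gripper_force: 0.0
```

```bash
python3 pawl.py; python3 - <<'E'
from h import *
s=manip.get_state(); print(s['clock'],s['position'],s['contact_force'])
E
```

```text
red [324 161  22   5  75] [333.9 163.1]
red [330 188  25   7 106] [342.6 190.6]
start
red [324 161  22   5  75] [333.9 163.1]
red [331 189  24   5  72] [342.8 190.9]
61.05 [0.47135744 0.11793322 0.24849798] [0.17856834 0.3895013  2.15134135]
```

View pics/side_now.png

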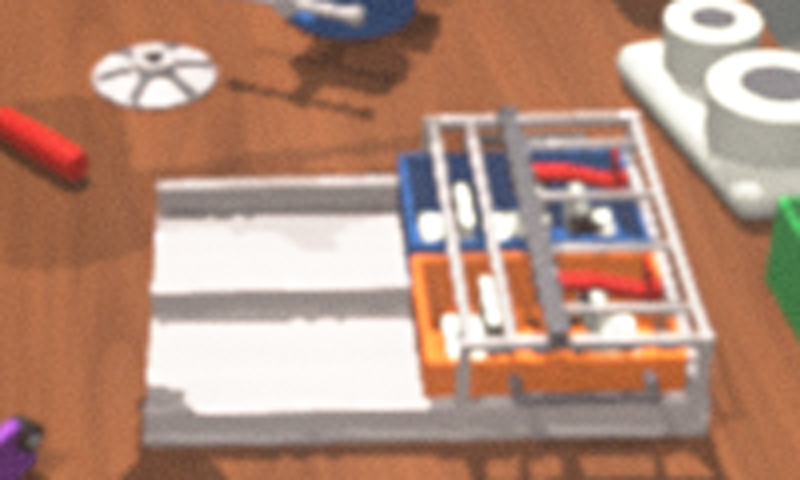

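Both trays sit fully under the cage with their pawls back at rest, and the arm is clear. I'm handing the job in.

Emit:
servo_tool([
  [0,0,0,0,0,0,1],
  [0,0,0,0,0,0,1],
  [0,0,0,0,0,0,1],
  [0,0,0,0,0,0,1],
  [0,0,0,0,0,0,1],
])

```text
clock: 61.55
position: [0.468, 0.1174, 0.2413]
ee_rot: [-0.001, 0.046, 0.999, -0.0]
contact_force: [0.1, 0.8, -0.9]
width: 0.0001
gripper_force: 0.0
```

```bash
python3 -c "
from rig import manip
print(manip.sign_off())"
```

```text
the job is handed in; nothing more can be done
None
```

The job is handed in at about 62 s: three left-hand brackets are in the blue tray and two right-hand ones in the orange, and both trays are pushed to their end stops with the pawls down (orange peaked at 27 N against its stop, above the suggested 15 N); sign-off returned no verdict.

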